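# Right two toppled bushes, gauge their bores and sort them

### The job

Two flanged bushes have toppled over on the bench. Take one, turn it upright with its flange down, slide it gently over the stepped gauge pin as far as it will go, and then stand it flange down in the right tray: in the round white tray if it went fully home onto the gauge's foot, in the square steel tray for rework if it stopped on the pin's step. Then do the same with the other bush; do not force them, set them down softly and leave the other things on the bench alone.

Things in the scene. Friction and masses are not known exactly. Their poses are not given: they have to be found in the camera images.
- bush_1: one of two steel flanged bushes, alike outside: 100 mm long, body 46 mm diameter, flange 60 mm diameter x 8 mm at one end, bore about 30 mm right through (the two differ; the gauge decides). Starts toppled, lying on flange rim and plain end. Origin: centre of the flange's outer face (underside when upright); z along the bush from flange to plain end, up when it stands on its flange. 0.3 kg
- bush_2: one of two steel flanged bushes, alike outside: 100 mm long, body 46 mm diameter, flange 60 mm diameter x 8 mm at one end, bore about 30 mm right through (the two differ; the gauge decides). Starts toppled, lying on flange rim and plain end. Origin: centre of the flange's outer face (underside when upright); z along the bush from flange to plain end, up when it stands on its flange. 0.3 kg
- gauge_seat (a point): stepped bore gauge fixed on the bench: round dark foot 88 mm across, 16 mm high, with an upright steel pin 30 mm in diameter for 42 mm above the foot, then a step to a thinner pilot 24 mm in diameter, 22 mm long, tapered tip; tip 64 mm above the foot. This point: on the pin's axis at the top of the foot, 16 mm above the bench; z up
- gauge_step (a point): the gauge again: the point on its axis at the height of the step, 58 mm above the bench (42 mm above the foot); z up
- round_tray_floor (a point): round white moulded tray fixed on the bench, 195 mm across and 18 mm high, flat inside over about 130 mm across. This point: centre of its inner floor, 6 mm above the bench; z up
- square_tray_floor (a point): square tray of dark sheet steel fixed on the bench, 130 x 130 mm and 20 mm high with rolled rims, 124 x 124 mm inside. This point: centre of its inner floor, 3 mm above the bench; x and y along its sides, z up
- tape_roll: bystander: roll of masking tape 104 mm across, 25 mm high; origin under its middle
- marker: bystander: thick marker pen 140 mm long; origin at its middle, on the bench

How it is judged:
By the outcome, as a careful person would: the job done as asked, in the order asked, and still so for the second after the job is handed in, with the robot touching nothing.
It also fails if it takes over 72 s, if anything falls off the work surface, if the arm or the gripper's body presses on something with over 40 N, if the wrist force passes 120 N, or if a joint passes its speed limit or range.

### The arm

A 7-joint arm with a two-finger parallel gripper is mounted at the origin on a cart in front of the work surface, level with it; the furniture and walls round the work are solid. World frame = base frame: x ahead of the robot, y to its left, z up, the work surface at z = 0. Lengths are in m, angles in rad, forces in N, time in s.
With the tool pointing down it reaches from about 0.425 to 1.025 m from the base axis. Payload 9.4 kg.
Tool frame: the origin (TCP) lies at the very end of the fingers, on their centre line; the grasp point (between the pads) lies 19 mm behind it; z points along the fingers, y is the line along which they close (so a half turn about z gives the same grasp; the last joint's range is limited). The gripper opens to 85 mm and grips with 20 to 120 N. Pads are 22 mm wide; open, the fingers measure 114 mm over their backs; the gripper's body (76 mm by 85 mm) begins 54 mm behind the grasp point. The pads swing forward as they close: fully open they stand 13 mm farther back than shut.
Start: joints at [1.272, 0.599, -0.003, 1.599, 0.002, 0.943, -0.08], TCP at [0.159, -0.707, 0.231] pointing down, gripper open.
Joint ranges: [-2.57, 2.57], [-0.35, 1.97], [-1.29, 1.29], [0.11, 2.56], [-1.05, 4.19], [0.11, 1.86], [-2.63, 2.63]. Speed limits (rad/s): [2.22, 2.22, 3.01, 3.01, 3.14, 3.14, 3.14].

### API

Orientations are given as a rotation vector (axis times angle).
In Python, from cell import * gives the robot as it stands.
- The arm moves only by the shell command python3 -m crank 'ROWS' [FORCE]. ROWS is JSON, a list of rows, each an object of numbers: "dx", "dy", "dz": the shift along the world's x, y, z in cm; "wx", "wy", "wz": the turn, a rotation vector about the world's x, y, z in rad; "fingers": the closure, from 0 (fully open) to 1 (shut). In form: [{"dx": .., "dy": .., "dz": .., "wx": .., "wy": .., "wz": .., "fingers": ..}, ...]. A call has 1 to 20 rows; each row shifts and turns the commanded pose from where the row before left it; what a row does not reach is not made up. A row lasts 1/12 s, in which the tool goes at most 41.7 mm and 7.16 degrees, less where a joint would pass 70% of its speed; a pose out of reach is approached as far as the arm can. A call with a gripper value outside its range is refused whole. The fingers move at their own pace and stop on an object; FORCE is the grip in N (left out, the last holds). Time passes only in rows, so rows that do not move let the fingers close. It gives the time, the measured TCP pose, the force, the opening and the grip force at its end, in the units of the state.
- observe(): the state, without advancing time (a new reading comes with each control period).
- camera(name): name is "scene" or "top"; returns a dict with "image" (420x560x3 uint8, blue, green, red), "fovy" (degrees; the focal length in pixels is half the picture's height over the tangent of half this angle, whatever the lens; pixels are square), "cx", "cy" (the principal point, pixels), "T" (4x4, takes a point from camera to world coordinates). Camera axes: x right, y down, z forward; pixel columns grow to the right and rows downward; lengths in m; the calibration is good to about 2 mm. A picture is of the moment at which its call begins. There is no depth.
- sign_off(): hands the job in; it is judged then, once.
The state is a dict: "t": time; "qpos": joint angles; "qd": joint speeds; "joint_efforts": joint torques, N m; "tcp_pos": TCP position; "orientation": TCP orientation; "force": force on the tool from outside, world axes, zero at the start; "moment": the same for the moment, N m; "grip_width": finger opening in m; "gripper_force": force on a finger pad.
Only numpy, scipy, OpenCV 4.12 (cv2) and the standard library are available. Lean on these libraries where they do the work, as an engineer would, in place of code of your own. Each camera call takes 0.05 s, during which the arm holds its last target. There are 200 camera calls.

## Working session

There is one attempt and no reset: what is moved stays moved. The work goes in short steps, Python scripts to look and compute and a shell command to move; the robot and the scene stay as the last step left them, time stands still between calls to the robot, and variables do not carry over. Pictures are saved under pics/ and viewed, at most 10 in all, crops included, and the job is handed in when it is done.

```bash
mkdir -p pics; ls; python3 - <<'E'
from cell import *
import cv2,numpy as np
np.set_printoptions(precision=4,suppress=True)
for n in("scene","top"):
    c=camera(n); cv2.imwrite(f"pics/{n}0.png",c["image"]); print(n,c["fovy"],c["cx"],c["cy"]);print(c["T"])
s=observe();print(s)
E
```

```text
pics
scene 47.861373373425366 282.44284807104185 210.344158571962
[[ 0.4571 -0.3946  0.7971 -0.3907]
 [-0.8892 -0.1836  0.419  -0.6593]
 [-0.019  -0.9003 -0.4348  0.5957]
 [ 0.      0.      0.      1.    ]]
top 49.78876977330781 279.13642365255515 211.93715882996125
[[-0.0187 -0.977   0.2122  0.3042]
 [-0.9998  0.0182 -0.0044 -0.1177]
 [ 0.0004 -0.2123 -0.9772  1.3339]
 [ 0.      0.      0.      1.    ]]
{'t': 0.1, 'qpos': array([ 1.2723,  0.6001, -0.0025,  1.6001,  0.0018,  0.9429, -0.0798]), 'qd': array([-0.0001, -0.0023,  0.0009, -0.0018, -0.0004,  0.    ,  0.0009]), 'joint_efforts': array([  0.0051, -77.7993,   1.5693, -25.862 ,   0.0126,   0.0056,
         0.    ]), 'tcp_pos': array([ 0.1594, -0.7068,  0.2305]), 'orientation': array([-3.1209, -0.3476,  0.0005]), 'force': array([0.0268, 0.1154, 1.0975]), 'moment': array([-0.0424,  0.0193, -0.0331]), 'gripper_force': 0.0, 'grip_width': 0.08537189482978667}
```

View pics/scene0.png

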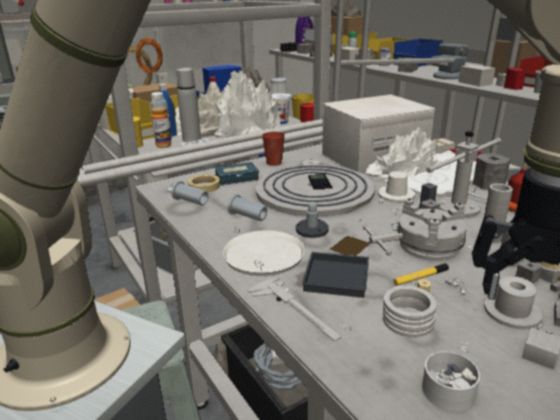

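View pics/top0.png

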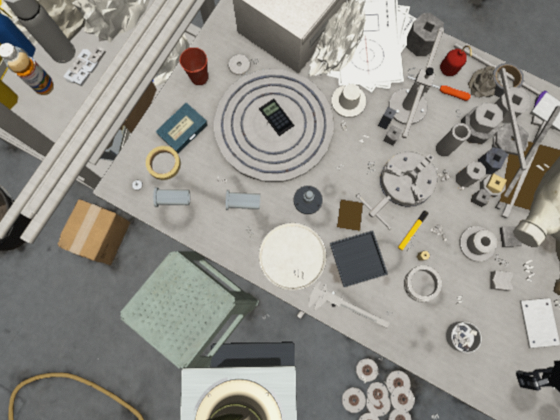

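The scene view shows the bushes at about (187,194) and (247,208), the gauge at (313,222), the round tray at (264,252) and the square tray at (337,274). In the top view they are at (172,197), (243,200), (307,198), (292,256) and (358,258). Next I'll zoom in for detail.

```bash
python3 - <<'E'
import cv2,numpy as np
t=cv2.imread("pics/top0.png")[170:300,130:400];s=cv2.imread("pics/scene0.png")[170:300,150:380]
a=cv2.resize(t,(800,385),interpolation=cv2.INTER_CUBIC)
cv2.imwrite("pics/a.png",a)
cv2.imwrite("pics/b.png",cv2.resize(s,(800,452),interpolation=cv2.INTER_CUBIC))
E
```

```text
(no output)
```

View pics/a.png

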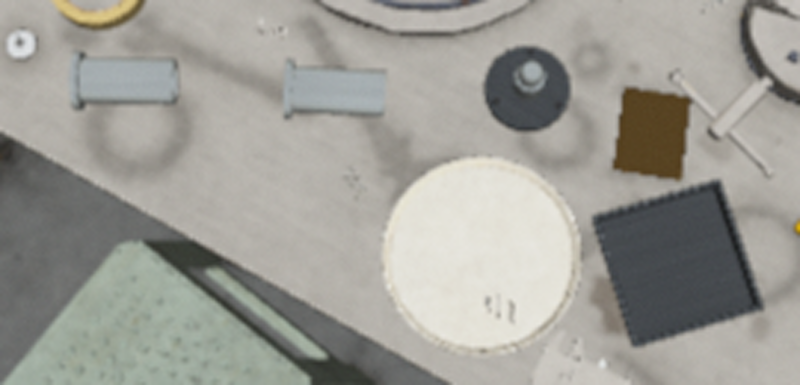

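View pics/b.png

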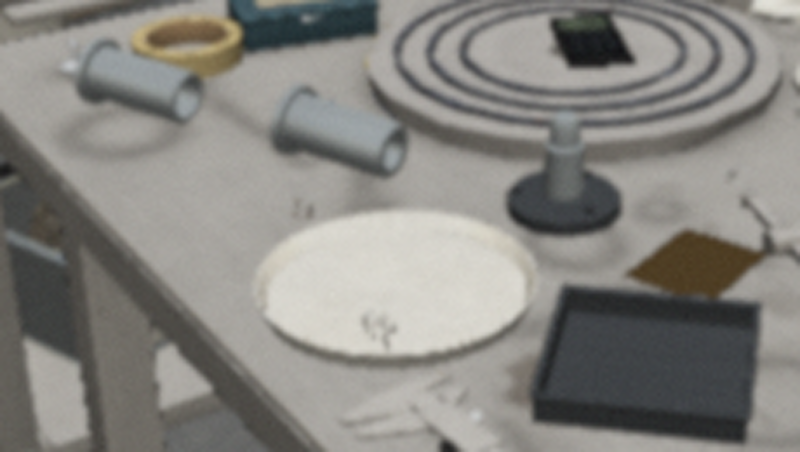

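In the top crop (scale 2.963, offset 130,170) both flanges are on the left, at full-picture (156,197) and (228,200). The plain ends are at (190,197) and (260,201). In the scene crop the bores are at about (203,198) and (263,214).

```bash
cat > h.py <<'E'
import cv2,numpy as np
np.set_printoptions(precision=4,suppress=True)
def ray(c,p):
    f=c["image"].shape[0]/2/np.tan(np.radians(c["fovy"])/2)
    d=np.array([(p[0]-c["cx"])/f,(p[1]-c["cy"])/f,1]); T=np.array(c["T"])
    d=T[:3,:3]@d; return T[:3,3],d/np.linalg.norm(d)
def plane(c,p,z):
    o,d=ray(c,p); return o+d*(z-o[2])/d[2]
def tri(c1,p1,c2,p2):
    o1,d1=ray(c1,p1);o2,d2=ray(c2,p2)
    A=np.stack([d1,-d2],1); s=np.linalg.lstsq(A,o2-o1,rcond=None)[0]
    a,b=o1+s[0]*d1,o2+s[1]*d2
    return (a+b)/2,np.linalg.norm(a-b)
def project(c,P):
    T=np.array(c["T"]);q=T[:3,:3].T@(np.array(P)-T[:3,3]);f=c["image"].shape[0]/2/np.tan(np.radians(c["fovy"])/2)
    return np.array([f*q[0]/q[2]+c["cx"],f*q[1]/q[2]+c["cy"]])
def blob(m,seed,r=60):
    n,l,st,ce=cv2.connectedComponentsWithStats(m.astype(np.uint8))
    ys,xs=np.nonzero(l); i=np.argmin((xs-seed[0])**2+(ys-seed[1])**2)
    k=l[ys[i],xs[i]]; cs,_=cv2.findContours((l==k).astype(np.uint8),cv2.RETR_EXTERNAL,cv2.CHAIN_APPROX_NONE)
    return max(cs,key=cv2.contourArea),ce[k],st[k]
E
python3 - <<'E'
from cell import *
from h import *
C={n:camera(n) for n in("scene","top")}
def masks(c):
    im=cv2.GaussianBlur(c["image"],(3,3),0).astype(int);b,g,r=im[...,0],im[...,1],im[...,2];v=im.max(2)
    return dict(blue=(b-r>6)&(v>85),dark=v<85,white=(im.min(2)>200))
M={n:masks(c) for n,c in C.items()}
S={"A":("blue",(187,194),(172,197)),"B":("blue",(245,207),(243,200)),"foot":("dark",(300,228),(300,203)),"round":("white",(264,252),(292,256)),"sq":("dark",(337,274),(358,258))}
for k,(m,ps,pt) in S.items():
    R=[]
    for n,p in(("scene",ps),("top",pt)):
        ct,ce,st=blob(M[n][m],p); R.append((ct,ce)); 
        print(k,n,ce,st,"rect",cv2.minAreaRect(ct),"ell",cv2.fitEllipse(cv2.convexHull(ct)))
    print("  tri cent",*tri(C["scene"],R[0][1],C["top"],R[1][1]))
    e=[cv2.fitEllipse(cv2.convexHull(r[0]))[0] for r in R]; print("  tri ell",*tri(C["scene"],e[0],C["top"],e[1]))
v=np.zeros((420,1120,3),np.uint8)
for i,n in enumerate(("scene","top")):
    for j,k in enumerate(("blue","dark","white")): v[:,i*560:(i+1)*560,j]=M[n][k]*255
cv2.imwrite("pics/m.png",np.hstack([v[150:320,130:400],v[150:320,690:960]]))
E
```

```text
A scene [188.2157 189.719 ] [176 184  27  12 153] rect ((188.64999389648438, 190.0500030517578), (26.563129425048828, 6.640782833099365), 18.434947967529297) ell ((188.6078338623047, 189.598876953125), (8.167189598083496, 27.606725692749023), 105.33032989501953)
A top [170.7863 196.3536] [154 190  35  13 379] rect ((171.0, 196.0), (12.0, 34.0), 90.0) ell ((169.5304718017578, 196.70892333984375), (16.345561981201172, 39.9435920715332), 92.49451446533203)
  tri cent [0.637  0.1966 0.0396] 0.0039032557592111475
  tri ell [0.6375 0.1985 0.0392] 0.0007576522543470171
B scene [246.1296 203.8333] [231 196  32  16 216] rect ((246.19998168945312, 203.90000915527344), (31.939001083374023, 7.273237705230713), 18.434946060180664) ell ((246.56695556640625, 203.72622680664062), (8.87320327758789, 36.87316131591797), 109.40449523925781)
B top [242.3777 199.837 ] [226 193  33  14 368] rect ((242.163330078125, 199.73316955566406), (32.259700775146484, 12.034965515136719), 2.8624050617218018) ell ((242.01715087890625, 199.70071411132812), (14.158117294311523, 43.53694152832031), 94.5404052734375)
  tr
[... 1144 characters left out ...]
tri ell [ 0.461  -0.1557  0.0108] 0.00020193854323522154
sq scene [337.8432 270.5811] [ 303  238   65   59 2748] rect ((335.8375244140625, 265.2274169921875), (62.392608642578125, 57.1456184387207), 6.072457313537598) ell ((336.40985107421875, 273.5594482421875), (63.00758361816406, 78.197265625), 25.604406356811523)
sq top [358.0995 258.4219] [ 331  232   56   54 1960] rect ((358.29815673828125, 258.1605529785156), (44.53892517089844, 45.113624572753906), 73.3007583618164) ell ((357.8009033203125, 259.07891845703125), (53.81199645996094, 61.973079681396484), 90.02960205078125)
  tri cent [ 0.448  -0.3523  0.0169] 0.002814907512755046
  tri ell [ 0.4462 -0.3513  0.0101] 8.522534301618146e-05
```

View pics/m.png

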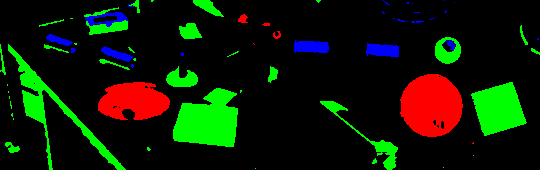

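The mask picture confirms clean blobs: bushes blue, foot and square tray green, round tray red. Next I'll get each bush's axis line and ends, and the pin position.

```bash
python3 - <<'E'
from cell import *
from h import *
c=camera("top");s=camera("scene")
im=cv2.GaussianBlur(c["image"],(3,3),0).astype(int);m=(im[...,0]-im[...,2]>4)&(im.max(2)>85)
for k,p in(("A",(172,197)),("B",(243,200))):
    ct,ce,st=blob(m,p); x0,y0,w,h=st[:4]; mm=np.zeros(m.shape,np.uint8);cv2.drawContours(mm,[ct],-1,1,-1)
    xs=np.arange(x0+5,x0+w-2); mid=[np.nonzero(mm[:,x])[0].mean() for x in xs]; wd=[mm[:,x].sum() for x in xs]
    a,b=np.polyfit(xs,mid,1); f=lambda x:(x,a*x+b)
    L,R=plane(c,f(x0-.5),.03),plane(c,f(x0+w-.5),.03)
    print(k,st,"w",wd,"L",L,"R",R,"len",np.linalg.norm(R-L),"yawdeg",np.degrees(np.arctan2(*(R-L)[:2])))
    sim=cv2.GaussianBlur(s["image"],(3,3),0).astype(int)
# gauge pin: top-of-pilot blob in top, tip in scene
for n,cc,(x,y) in(("top",c,(309,195)),("scene",s,(313,215))):
    i=cc["image"].astype(int).max(2); print(n); print(i[y-14:y+14,x-9:x+10])
print(project(c,(.626,-.2095,.08)),project(c,(.626,-.2095,.016)),project(s,(.626,-.2095,.08)),project(s,(.626,-.2095,.016)),project(s,(.626,-.2095,.058)))
E
```

```text
A [154 189  36  15 426] w [np.uint64(11), np.uint64(11), np.uint64(12), np.uint64(13), np.uint64(12), np.uint64(12), np.uint64(12), np.uint64(12), np.uint64(12), np.uint64(12), np.uint64(12), np.uint64(12), np.uint64(12), np.uint64(12), np.uint64(12), np.uint64(12), np.uint64(12), np.uint64(12), np.uint64(12), np.uint64(12), np.uint64(12), np.uint64(12), np.uint64(12), np.uint64(12), np.uint64(13), np.uint64(13), np.uint64(13), np.uint64(12), np.uint64(12)] L [0.6423 0.2487 0.03  ] R [0.6383 0.1417 0.03  ] len 0.10703735539146854 yawdeg -177.89988406761387
B [226 192  34  16 409] w [np.uint64(12), np.uint64(12), np.uint64(12), np.uint64(12), np.uint64(12), np.uint64(12), np.uint64(12), np.uint64(12), np.uint64(12), np.uint64(12), np.uint64(13), np.uint64(13), np.uint64(13), np.uint64(13), np.uint64(13), np.uint64(13), np.uint64(13), np.uint64(12), np.uint64(12), np.uint64(12), np.uint64(12), np.uint64(12), np.uint64(12), np.uint64(12), np.uint64(12), np.uint64(12), np.uint64(13)] L [0.6296 0.0348 0.03  ] R [ 0.6219 -0.066   0.03  ] len 0.10109307441724101 yawdeg -175.64428447907503
t
[... 3946 characters left out ...]
3  93  83  70  69  74  78
   89]
 [ 69  70  64  72  82  91  96 104 102 107 104 103  98  87  76  71  71  72
   73]
 [ 72  69  65  72  85  93 100 104 107 106 107 102  93  86  78  72  72  71
   73]
 [ 72  69  64  74  84  92  99 104 104 108 105 103  95  85  77  74  74  74
   69]
 [ 70  68  70  73  84  91  99 102 106 106 104 100  91  82  75  75  71  75
   70]
 [ 72  69  70  71  80  88  94 100 100 101  98  95  84  77  72  71  72  71
   72]
 [ 71  70  68  71  77  80  87  91  91  88  87  83  78  73  70  72  70  74
   71]
 [ 74  73  73  70  72  74  77  75  76  78  75  73  73  69  67  69  71  72
   72]]
[308.9353 194.4664] [307.5526 199.8031] [311.2938 202.7927] [311.1124 224.7569] [311.2305 210.4548]
```

Measured points:

| Item | Position |
|---|---|
| Bush B | plain end near (.622,-.066), flange near (.629,.034), yaw about 4.4° |
| Bush A | (.638,.142) to (.642,.245), yaw about 2° |
| Pin | (.6285,-.211) |
| Round tray | (.461,-.156) |
| Square tray | (.447,-.352) |

The heights and sizes agree with the text. I'll take B first.

```bash
python3 -m crank '[{"dx":2.3,"dy":3.2,"dz":0.4,"wz":0.064},{"dx":2.3,"dy":3.2,"dz":0.4,"wz":0.064},{"dx":2.3,"dy":3.2,"dz":0.4,"wz":0.064},{"dx":2.3,"dy":3.2,"dz":0.4,"wz":0.064},{"dx":2.3,"dy":3.2,"dz":0.4,"wz":0.064},{"dx":2.3,"dy":3.2,"dz":0.4,"wz":0.064},{"dx":2.3,"dy":3.2,"dz":0.4,"wz":0.064},{"dx":2.3,"dy":3.2,"dz":0.4,"wz":0.064},{"dx":2.3,"dy":3.2,"dz":0.4,"wz":0.064},{"dx":2.3,"dy":3.2,"dz":0.4,"wz":0.064},{"dx":2.3,"dy":3.2,"wz":0.064},{"dx":2.3,"dy":3.2,"wz":0.064},{"dx":2.3,"dy":3.2,"wz":0.064},{"dx":2.3,"dy":3.2,"wz":0.064},{"dx":2.3,"dy":3.2,"wz":0.064},{"dx":2.3,"dy":3.2,"wz":0.064},{"dx":2.3,"dy":3.2,"wz":0.064},{"dx":2.3,"dy":3.2,"wz":0.064},{"dx":2.3,"dy":3.2,"wz":0.064},{"dx":2.3,"dy":3.2,"wz":0.056}]' 40
cat > st.py <<'E'
from cell import *
from h import *
from scipy.spatial.transform import Rotation as R
s=observe();m=R.from_rotvec(s["orientation"]).as_matrix()
print("t",s["t"],"q",s["qpos"],"tcp",s["tcp_pos"],"F",s["force"],"gw",s["grip_width"],"gf",s["gripper_force"]);print("toolz",m[:,2],"tooly",m[:,1],"grasp",s["tcp_pos"]-.019*m[:,2])
E
python3 st.py
```

```text
t 0.3 q [ 1.2723  0.5996 -0.0025  1.5997  0.0018  0.9429 -0.0798] tcp [ 0.1594 -0.7071  0.231 ] F [ 0.5696  0.0363 -0.0554] gw 0.08522392954058006 gf 0.0
toolz [-0.0002  0.0005 -1.    ] tooly [ 0.22   -0.9755 -0.0005] grasp [ 0.1594 -0.7071  0.25  ]validation failed for argument at $[0]...
```

```bash
python3 -m crank '[{"dx":0,"dy":0,"dz":4,"wx":0,"wy":0,"wz":0,"fingers":0}]' 40; echo; python3 -m crank '[{"dx":0,"dy":0,"dz":0.1}]' 40 2>&1 | head -c 1500
```

```text
t: 0.38
tcp_pos: [0.1587, -0.7036, 0.2638]
orientation: [-3.11, -0.347, 0.003]
force: [0.4, 0.1, -0.3]
grip_width: 0.0851
gripper_force: 0.0

validation failed for argument at $[0]...
```

```bash
python3 -m crank '[{"dx":2.3,"dy":3.2,"dz":0.4,"wx":0,"wy":0,"wz":0.064,"fingers":0},{"dx":2.3,"dy":3.2,"dz":0.4,"wx":0,"wy":0,"wz":0.064,"fingers":0},{"dx":2.3,"dy":3.2,"dz":0.4,"wx":0,"wy":0,"wz":0.064,"fingers":0},{"dx":2.3,"dy":3.2,"dz":0.4,"wx":0,"wy":0,"wz":0.064,"fingers":0},{"dx":2.3,"dy":3.2,"dz":0.4,"wx":0,"wy":0,"wz":0.064,"fingers":0},{"dx":2.3,"dy":3.2,"dz":0.4,"wx":0,"wy":0,"wz":0.064,"fingers":0},{"dx":2.3,"dy":3.2,"dz":0,"wx":0,"wy":0,"wz":0.064,"fingers":0},{"dx":2.3,"dy":3.2,"dz":0,"wx":0,"wy":0,"wz":0.064,"fingers":0},{"dx":2.3,"dy":3.2,"dz":0,"wx":0,"wy":0,"wz":0.064,"fingers":0},{"dx":2.3,"dy":3.2,"dz":0,"wx":0,"wy":0,"wz":0.064,"fingers":0},{"dx":2.3,"dy":3.2,"dz":0,"wx":0,"wy":0,"wz":0.064,"fingers":0},{"dx":2.3,"dy":3.2,"dz":0,"wx":0,"wy":0,"wz":0.064,"fingers":0},{"dx":2.3,"dy":3.2,"dz":0,"wx":0,"wy":0,"wz":0.064,"fingers":0},{"dx":2.3,"dy":3.2,"dz":0,"wx":0,"wy":0,"wz":0.064,"fingers":0},{"dx":2.3,"dy":3.2,"dz":0,"wx":0,"wy":0,"wz":0.064,"fingers":0},{"dx":2.3,"dy":3.2,"dz":0,"wx":0,"wy":0,"wz":0.064,"fingers":0},{"dx":2.3,"dy":3.2,"dz":0,"wx":0,"wy":0,"wz":0.064,"fingers":0},{"dx":2.3,"dy":3.2,"dz":0,"wx":0,"wy":0,"wz":0.064,"fingers":0},{"dx":2.3,"dy":3.2,"dz":0,"wx":0,"wy":0,"wz":0.064,"fingers":0},{"dx":2.3,"dy":3.2,"dz":0,"wx":0,"wy":0,"wz":0.056,"fingers":0}]' 40
python3 st.py
```

```text
t: 2.05
tcp_pos: [0.6203, -0.0656, 0.2954]
orientation: [2.302, 2.137, 0.0]
force: [0.9, -1.2, -0.3]
grip_width: 0.0853
gripper_force: 0.0
t 2.05 q [ 0.3321  0.4474 -0.4623  1.7501  0.232   0.9979 -0.2915] tcp [ 0.6203 -0.0656  0.2954] F [ 0.9439 -1.1822 -0.3337] gw 0.08532089125156929 gf 0.0
toolz [ 0.0003 -0.0003 -1.    ] tooly [ 0.9973 -0.0739  0.0003] grasp [ 0.6203 -0.0656  0.3144]
```

```bash
python3 -m crank '[{"dx":0,"dy":-0.5,"dz":-1.5,"wx":0.1,"wy":-0.0075,"wz":0,"fingers":0},{"dx":0,"dy":-0.5,"dz":-1.5,"wx":0.1,"wy":-0.0075,"wz":0,"fingers":0},{"dx":0,"dy":-0.5,"dz":-1.5,"wx":0.1,"wy":-0.0075,"wz":0,"fingers":0},{"dx":0,"dy":-0.5,"dz":-1.5,"wx":0.1,"wy":-0.0075,"wz":0,"fingers":0},{"dx":0,"dy":-0.5,"dz":-1.5,"wx":0.1,"wy":-0.0075,"wz":0,"fingers":0},{"dx":0,"dy":-0.5,"dz":-1.5,"wx":0.1,"wy":-0.0075,"wz":0,"fingers":0},{"dx":0,"dy":-0.5,"dz":-1.5,"wx":0.1,"wy":-0.0075,"wz":0,"fingers":0},{"dx":0,"dy":0,"dz":0,"wx":0,"wy":0,"wz":0,"fingers":0}]' 40
python3 st.py
```

```text
t: 2.72
tcp_pos: [0.617, -0.1091, 0.1819]
orientation: [-1.897, -1.732, -0.69]
force: [-1.1, -2.6, -1.3]
grip_width: 0.0855
gripper_force: 0.0
t 2.7167 q [ 0.8717  0.8124 -0.7728  1.7682 -0.2158  0.8747  0.3035] tcp [ 0.617  -0.1091  0.1819] F [-1.0592 -2.6097 -1.3131] gw 0.08552971373940495 gf 0.0
toolz [ 0.0472  0.6493 -0.7591] tooly [ 0.9962 -0.0861 -0.0117] grasp [ 0.6161 -0.1214  0.1963]
```

```bash
python3 -m crank '[{"dx":0.1,"dy":0.6,"dz":-2.4,"wx":0,"wy":0,"wz":0,"fingers":0},{"dx":0.1,"dy":0.6,"dz":-2.4,"wx":0,"wy":0,"wz":0,"fingers":0},{"dx":0.1,"dy":0.5,"dz":-2.4,"wx":0,"wy":0,"wz":0,"fingers":0},{"dx":0.1,"dy":0.5,"dz":-2.3,"wx":0,"wy":0,"wz":0,"fingers":0},{"dx":0.1,"dy":1.3,"dz":-1.5,"wx":0,"wy":0,"wz":0,"fingers":0},{"dx":0.1,"dy":1.3,"dz":-1.5,"wx":0,"wy":0,"wz":0,"fingers":0},{"dx":0.1,"dy":1.3,"dz":-1.5,"wx":0,"wy":0,"wz":0,"fingers":0},{"dx":0.1,"dy":1.3,"dz":-1.5,"wx":0,"wy":0,"wz":0,"fingers":0},{"dx":0,"dy":0.8,"dz":-0.9,"wx":0,"wy":0,"wz":0,"fingers":0},{"dx":0,"dy":0.5,"dz":-0.6,"wx":0,"wy":0,"wz":0,"fingers":0},{"dx":0,"dy":0,"dz":0,"wx":0,"wy":0,"wz":0,"fingers":0}]' 40
python3 st.py
python3 - <<'E'
from cell import *
import cv2
a=camera("top")["image"][150:260,180:330];b=camera("scene")["image"][130:260,180:330]
cv2.imwrite("pics/g1.png",cv2.hconcat([cv2.resize(a,(400,293)),cv2.resize(b,(338,293))]))
E
```

```text
t: 3.63
tcp_pos: [0.6269, -0.014, 0.0196]
orientation: [-1.89, -1.752, -0.69]
force: [-0.1, -0.2, -0.4]
grip_width: 0.0848
gripper_force: 0.0
t 3.6333 q [ 0.7133  1.0192 -0.729   1.8819 -0.1784  0.5171  0.3196] tcp [ 0.6269 -0.014   0.0196] F [-0.0983 -0.2231 -0.4243] gw 0.08477582441023034 gf 0.0
toolz [ 0.0462  0.6442 -0.7635] tooly [ 0.9972 -0.0747 -0.0026] grasp [ 0.626  -0.0262  0.0341]
```

View pics/g1.png

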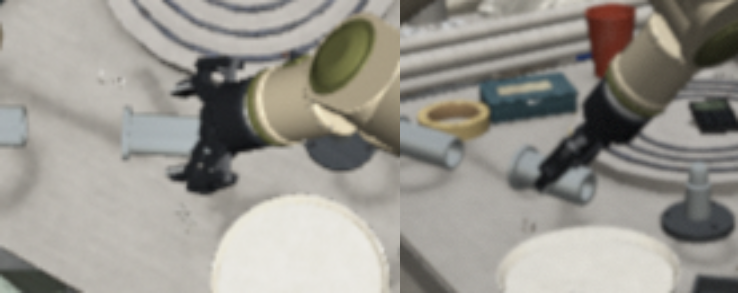

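The fingers straddle the body in both crops, about mid-length. I'll shift slightly down and toward the plain end, then close.

```bash
python3 -m crank '[{"dx":0,"dy":-0.4,"dz":-0.4,"wx":0,"wy":0,"wz":0,"fingers":0},{"dx":0,"dy":-0.4,"dz":-0.3,"wx":0,"wy":0,"wz":0,"fingers":0.2},{"dx":0,"dy":0,"dz":0,"wx":0,"wy":0,"wz":0,"fingers":0.6},{"dx":0,"dy":0,"dz":0,"wx":0,"wy":0,"wz":0,"fingers":1},{"dx":0,"dy":0,"dz":0,"wx":0,"wy":0,"wz":0,"fingers":1},{"dx":0,"dy":0,"dz":0,"wx":0,"wy":0,"wz":0,"fingers":1},{"dx":0,"dy":0,"dz":0,"wx":0,"wy":0,"wz":0,"fingers":1},{"dx":0,"dy":0,"dz":0,"wx":0,"wy":0,"wz":0,"fingers":1}]' 45
python3 st.py
```

```text
t: 4.4
tcp_pos: [0.6277, -0.0235, 0.0135]
orientation: [-1.892, -1.752, -0.692]
force: [-0.6, -2.6, 2.8]
grip_width: 0.0442
gripper_force: 46.0
t 4.4 q [ 0.7232  1.029  -0.724   1.874  -0.1719  0.5218  0.3291] tcp [ 0.6277 -0.0235  0.0135] F [-0.6448 -2.6392  2.8448] gw 0.044187052001768146 gf 45.99750434108914
toolz [ 0.0488  0.6437 -0.7637] tooly [ 0.9971 -0.0767 -0.0009] grasp [ 0.6268 -0.0357  0.028 ]
```

```bash
python3 -m crank '[{"dx":0,"dy":0,"dz":1,"wx":0,"wy":0,"wz":0,"fingers":1},{"dx":0,"dy":0,"dz":2,"wx":0,"wy":0,"wz":0,"fingers":1},{"dx":0,"dy":0,"dz":3,"wx":0,"wy":0,"wz":0,"fingers":1},{"dx":0,"dy":0,"dz":3,"wx":-0.1173,"wy":0.009,"wz":0,"fingers":1},{"dx":0,"dy":0,"dz":3,"wx":-0.1173,"wy":0.009,"wz":0,"fingers":1},{"dx":0,"dy":0,"dz":3,"wx":-0.1173,"wy":0.009,"wz":0,"fingers":1},{"dx":0,"dy":0,"dz":2,"wx":-0.1173,"wy":0.009,"wz":0,"fingers":1},{"dx":0,"dy":0,"dz":1,"wx":-0.1173,"wy":0.009,"wz":0,"fingers":1},{"dx":0,"dy":0,"dz":0,"wx":-0.1173,"wy":0.009,"wz":0,"fingers":1},{"dx":0,"dy":0,"dz":0,"wx":-0.1173,"wy":0.009,"wz":0,"fingers":1},{"dx":0,"dy":0,"dz":0,"wx":0,"wy":0,"wz":0,"fingers":1}]' 45
python3 st.py
```

```text
t: 5.32
tcp_pos: [0.6277, -0.0122, 0.1946]
orientation: [2.226, 2.09, -0.137]
force: [1.3, 3.1, -3.0]
grip_width: 0.0442
gripper_force: 46.4
t 5.3167 q [-0.0233  0.5335 -0.1648  1.8548  0.2847  0.8072 -0.4319] tcp [ 0.6277 -0.0122  0.1946] F [ 1.2604  3.102  -3.0188] gw 0.04419449411876054 gf 46.40494984651923
toolz [-0.0067 -0.1233 -0.9924] tooly [ 0.998  -0.0627  0.001 ] grasp [ 0.6279 -0.0099  0.2134]
```

```bash
python3 -m crank '[{"dx":0,"dy":-1,"dz":0,"wx":-0.1173,"wy":0.009,"wz":0,"fingers":1},{"dx":0,"dy":-1,"dz":0,"wx":-0.1173,"wy":0.009,"wz":0,"fingers":1},{"dx":0,"dy":-1,"dz":0,"wx":-0.1173,"wy":0.009,"wz":0,"fingers":1},{"dx":0,"dy":-1,"dz":0,"wx":-0.1173,"wy":0.009,"wz":0,"fingers":1},{"dx":0,"dy":-1,"dz":0,"wx":-0.1173,"wy":0.009,"wz":0,"fingers":1},{"dx":0,"dy":-1,"dz":0,"wx":-0.1173,"wy":0.009,"wz":0,"fingers":1},{"dx":0,"dy":-1,"dz":0,"wx":-0.1173,"wy":0.009,"wz":0,"fingers":1},{"dx":0,"dy":0,"dz":0,"wx":0,"wy":0,"wz":0,"fingers":1}]' 45
python3 st.py
python3 - <<'E'
from cell import *
import cv2
a=camera("top")["image"][110:260,180:340];b=camera("scene")["image"][110:250,200:350]
cv2.imwrite("pics/g2.png",cv2.hconcat([cv2.resize(a,(400,375),interpolation=cv2.INTER_CUBIC),cv2.resize(b,(400,375),interpolation=cv2.INTER_CUBIC)]))
E
```

```text
t: 5.98
tcp_pos: [0.6264, -0.0897, 0.1891]
orientation: [1.719, 1.604, -0.89]
force: [-1.6, 0.7, -3.7]
grip_width: 0.0442
gripper_force: 46.6
t 5.9833 q [-0.485   0.76    0.2162  1.8625  0.8083  1.1264 -0.9545] tcp [ 0.6264 -0.0897  0.1891] F [-1.5854  0.6516 -3.6893] gw 0.04419483224707276 gf 46.57511242612512
toolz [-0.0632 -0.8104 -0.5824] tooly [ 0.9973 -0.0727 -0.007 ] grasp [ 0.6276 -0.0743  0.2002]
```

View pics/g2.png

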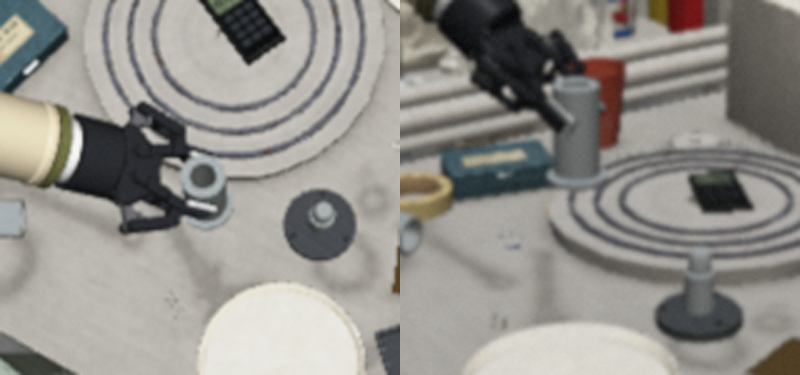

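Both crops show the bush upright with its flange down: bore mouth at about top px (261.6,180.4) and scene px (266.4,141.7). The pin is ahead of it. Next I'll measure the bore, flange and tilt.

```bash
cat > bore.py <<'E'
import sys
from cell import *
from h import *
from scipy.spatial.transform import Rotation as R
# args: predicted plain-end centre and flange centre from grasp model; measures bore blob in both views
def up(c,p,r=14,k=8):
    x,y=int(p[0]),int(p[1]); w=c["image"][y-r:y+r,x-r:x+r].max(2)
    return cv2.resize(w,None,fx=k,fy=k,interpolation=cv2.INTER_CUBIC),(x-r,y-r),k
def darkhole(c,p,th,r=14):
    w,o,k=up(c,p,r); m=(w<th)
    n,l,st,ce=cv2.connectedComponentsWithStats(m.astype(np.uint8))
    q=((np.array(p)-o)+.5)*k
    i=min(range(1,n),key=lambda i:np.hypot(*(ce[i]-q))+(1e3 if st[i][4]<150 else 0))
    return (ce[i]+.5)/k-.5+o,st[i][4]/k/k
E
python3 - <<'E'
from bore import *
t,s=camera("top"),camera("scene")
for th in(105,115,125): print("top",th,darkhole(t,(261.6,180.4),th))
print(t["image"].max(2)[170:206,248:278]);print(s["image"].max(2)[134:184,252:282])
E
```

```text
top 105 (array([261.7196, 179.519 ]), np.float64(67.421875))
top 115 (array([261.7088, 179.5174]), np.float64(72.5))
top 125 (array([261.7019, 179.5168]), np.float64(77.578125))
[[ 44  37  36 ... 163 165 160]
 [ 34  32  38 ... 118 124 125]
 [ 65  76 110 ...  91  97  99]
 ...
 [160 157 155 ... 183 183 185]
 [161 157 155 ... 185 184 184]
 [166 159 154 ... 187 185 184]]
[[ 27  23  60 ... 110 103  97]
 [ 27  24  65 ... 111 107  99]
 [ 24  28  48 ... 117 110 100]
 ...
 [135 141 145 ... 178 176 165]
 [156 159 162 ... 175 175 161]
 [166 164 164 ... 176 170 152]]
```

```bash
python3 - <<'E'
from bore import *
np.set_printoptions(linewidth=250,threshold=100000)
t,s=camera("top"),camera("scene")
g=lambda c:cv2.GaussianBlur(c["image"],(3,3),0).max(2)
print(g(t)[168:206,250:276]);print(g(s)[134:184,252:284:1])
E
```

```text
[[ 47  46  48  50  49  48  55  74  93 103 112 124 134 150 168 175 180 185 187 188 190 191 192 192 191 191]
 [ 41  41  44  47  47  46  59  92 124 131 123 111 107 114 126 135 151 169 178 180 182 183 184 184 183 183]
 [ 38  37  39  39  37  39  61 110 160 178 169 151 133 118 108 107 121 142 152 154 155 155 155 155 155 156]
 [ 68  66  62  51  35  31  54 105 158 185 189 183 170 153 138 130 131 137 140 135 128 125 124 124 123 123]
 [136 134 127 103  65  44  65 111 153 176 183 184 182 177 172 165 161 160 157 144 125 113 109 108 107 109]
 [184 182 178 157 118  91 107 142 167 177 177 174 173 173 174 176 177 178 176 166 151 140 133 130 130 130]
 [186 189 191 183 162 145 152 170 176 171 161 149 142 141 149 162 173 179 180 177 175 176 173 171 171 171]
 [156 170 181 184 178 173 175 176 166 147 127 112 103 101 109 126 151 171 179 178 180 187 191 191 191 191]
 [116 133 152 166 173 177 179 170 145 116  97  87  82  79  80  90 119 154 175 180 179 184 192 194 195 195]
 [103 108 122 143 165 178 176 156 122  95  84  81  78  75  71  71  91 131 166 179 180 183 190 194 194 194]
 [127 121 121 136 164 179 171 
[... 8817 characters left out ...]
118 111 103  98  99 112 131 150 161 166 162]
 [ 68  72  74  73  75  86 108 131 140 136 129 120 109 103 106 117 128 135 136 134 129 121 112 103 104 118 138 155 167 170 166 152]
 [ 95 102 105 106 108 118 138 155 161 158 149 132 111 100 108 129 147 156 158 155 145 128 113 106 116 139 159 170 173 169 156 135]
 [128 134 137 138 141 148 158 168 172 169 158 136 113 106 122 147 163 170 171 167 152 127 109 110 132 157 170 175 173 162 141 118]
 [153 155 156 157 158 162 168 172 174 171 155 128 109 112 137 160 171 174 174 168 147 119 105 117 146 167 174 175 171 154 127 108]
 [163 163 162 163 164 167 171 174 175 169 149 120 105 118 147 167 174 175 173 163 137 110 104 127 156 170 174 173 167 147 118 104]]
```

```bash
python3 - <<'E'
from h import *
from cell import *
from scipy.spatial.transform import Rotation as R
t,s=camera("top"),camera("scene");o=observe();M=R.from_rotvec(o["orientation"]).as_matrix()
z=np.array([-.0765*.9971,-.994,-.0758]);R0=R.from_rotvec([-1.892,-1.752,-.692]).as_matrix()
print("bush axis model",M@R0.T@z, "tcp",o["tcp_pos"],"z",M[:,2],"y",M[:,1])
for zz in(.22,.23,.24):
    p=plane(t,(262.2,179.2),zz);print(p,[project(s,p-[0,0,h]) for h in(0,.05,.09)], "off y along tool", (p-o["tcp_pos"])@M[:,1])
for zz in(.078,.08):
    p=plane(t,(309.4,193.6),zz);print("tip",p,[project(s,p-[0,0,h]) for h in(0,.03,.06)])
print("pin tri",tri(s,(312.3,203),t,(309.4,193.6)))
E
```

```text
bush axis model [-0.002  -0.0022  0.9998] tcp [ 0.6275 -0.0942  0.1944] z [-0.0635 -0.8066 -0.5876] y [ 0.9968 -0.0799  0.0019]
[ 0.6326 -0.081   0.22  ] [array([267.1967, 143.7968]), array([267.8254, 162.0965]), array([268.3127, 176.2818])] off y along tool 0.004065937227806741
[ 0.6297 -0.0813  0.23  ] [array([266.6259, 140.3913]), array([267.2681, 158.8521]), array([267.7658, 173.1598])] off y along tool 0.001172234976376057
[ 0.6267 -0.0816  0.24  ] [array([266.0487, 136.9472]), array([266.7047, 155.5716]), array([267.213 , 170.0035])] off y along tool -0.0017214672750547385
tip [ 0.629  -0.2111  0.078 ] [array([312.3203, 203.1503]), array([312.2236, 213.5431]), array([312.129 , 223.7194])]
tip [ 0.6285 -0.2109  0.08  ] [array([312.1929, 202.5156]), array([312.0975, 212.9254]), array([312.0041, 223.118 ])]
pin tri (array([ 0.6289, -0.211 ,  0.0785]), np.float64(2.5089680066051412e-05))
```

```bash
python3 -m crank '[{"dx":0,"dy":-2,"dz":0,"wx":0,"wy":0,"wz":0,"fingers":1},{"dx":0,"dy":-3,"dz":0,"wx":0,"wy":0,"wz":0,"fingers":1},{"dx":0,"dy":-3,"dz":0,"wx":0,"wy":0,"wz":0,"fingers":1},{"dx":0,"dy":-3,"dz":-0.5,"wx":0,"wy":0,"wz":0,"fingers":1},{"dx":0,"dy":-1.9,"dz":-1,"wx":0,"wy":0,"wz":0,"fingers":1},{"dx":0,"dy":0,"dz":-1.5,"wx":0,"wy":0,"wz":0,"fingers":1},{"dx":0,"dy":0,"dz":-0.8,"wx":0,"wy":0,"wz":0,"fingers":1},{"dx":0,"dy":0,"dz":0,"wx":0,"wy":0,"wz":0,"fingers":1},{"dx":0,"dy":0,"dz":0,"wx":0,"wy":0,"wz":0,"fingers":1},{"dx":0,"dy":0,"dz":0,"wx":0,"wy":0,"wz":0,"fingers":1}]' 45
python3 st.py
python3 - <<'E'
from cell import *
import cv2
a=camera("top")["image"][140:230,260:350];b=camera("scene")["image"][140:240,260:360]
cv2.imwrite("pics/g3.png",cv2.hconcat([cv2.resize(a,(400,400),interpolation=cv2.INTER_CUBIC),cv2.resize(b,(400,400),interpolation=cv2.INTER_CUBIC)]))
E
```

```text
t: 7.22
tcp_pos: [0.6281, -0.2212, 0.1556]
orientation: [1.726, 1.599, -0.882]
force: [0.3, -0.4, -2.5]
grip_width: 0.0442
gripper_force: 46.6
t 7.2167 q [-0.331   0.7999  0.2804  1.9249  0.9603  0.9374 -0.9772] tcp [ 0.6281 -0.2212  0.1556] F [ 0.2836 -0.4087 -2.497 ] gw 0.0442160115200765 gf 46.574539178352666
toolz [-0.0618 -0.8079 -0.5861] tooly [ 0.9971 -0.0765  0.0004] grasp [ 0.6292 -0.2059  0.1667]
```

View pics/g3.png

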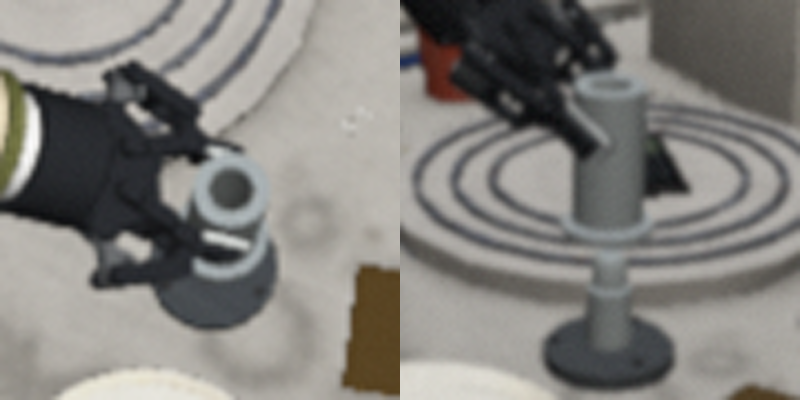

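The bush hangs straight over the pin. In the scene crop the body centre is at about 312.5 px and the pin at about 312.2 px. The top-view bore is at about (312,181.6). Checking the numbers:

```bash
python3 st.py; cat > al.py <<'E'
from bore import *
t,s=camera("top"),camera("scene");o=observe();M=R.from_rotvec(o["orientation"]).as_matrix()
pin=np.array([.6287,-.211,0])
zp=o["tcp_pos"][2]+.0376
pr=project(t,[pin[0],pin[1],zp]); h,a=darkhole(t,pr,115); P=plane(t,h,zp)
print("tcp",o["tcp_pos"],"F",o["force"],"pred bore px",pr,"hole",h,a,"world",P,"err to pin",P-pin)
g=cv2.GaussianBlur(s["image"],(3,3),0).max(2).astype(int)
E
python3 al.py
```

```text
t 7.3167 q [-0.3311  0.7995  0.2809  1.925   0.9605  0.9373 -0.9774] tcp [ 0.628  -0.2214  0.1558] F [-0.081   0.0427 -2.2092] gw 0.0442514274916036 gf 46.57528489193221
toolz [-0.0617 -0.808  -0.586 ] tooly [ 0.9971 -0.0767  0.0009] grasp [ 0.6292 -0.2061  0.167 ]
tcp [ 0.6279 -0.2217  0.1558] F [-0.0815 -0.1426 -2.4638] pred bore px [312.2815 182.6232] hole [311.7588 182.2107] 70.234375 world [ 0.6298 -0.2097  0.1934] err to pin [0.0011 0.0013 0.1934]
```

```bash
python3 -m crank '[{"dx":-0.1,"dy":-0.1,"dz":-0.5,"wx":0,"wy":0,"wz":0,"fingers":1},{"dx":0,"dy":0,"dz":-0.5,"wx":0,"wy":0,"wz":0,"fingers":1},{"dx":0,"dy":0,"dz":-0.5,"wx":0,"wy":0,"wz":0,"fingers":1},{"dx":0,"dy":0,"dz":-0.5,"wx":0,"wy":0,"wz":0,"fingers":1},{"dx":0,"dy":0,"dz":-0.4,"wx":0,"wy":0,"wz":0,"fingers":1},{"dx":0,"dy":0,"dz":0,"wx":0,"wy":0,"wz":0,"fingers":1}]' 45
python3 al.py
```

```text
t: 7.92
tcp_pos: [0.628, -0.2225, 0.1301]
orientation: [1.726, 1.599, -0.88]
force: [5.2, -0.8, -5.1]
grip_width: 0.0444
gripper_force: 45.7
tcp [ 0.6279 -0.2225  0.1302] F [ 6.21   -0.1833 -6.2011] pred bore px [311.5934 185.2567] hole [311.4701 184.9494] 66.890625 world [ 0.6296 -0.2107  0.1678] err to pin [0.0009 0.0003 0.1678]
```

```bash
python3 -m crank '[{"dx":0.1,"dy":0,"dz":0,"wx":0,"wy":0,"wz":0,"fingers":1},{"dx":0.1,"dy":0,"dz":0,"wx":0,"wy":0,"wz":0,"fingers":1},{"dx":0,"dy":0,"dz":0,"wx":0,"wy":0,"wz":0,"fingers":1}]' 45
python3 al.py; python3 -m crank '[{"dx":0,"dy":0,"dz":-0.4,"wx":0,"wy":0,"wz":0,"fingers":1},{"dx":0,"dy":0,"dz":-0.2,"wx":0,"wy":0,"wz":0,"fingers":1},{"dx":0,"dy":0,"dz":0,"wx":0,"wy":0,"wz":0,"fingers":1}]' 45
```

```text
t: 8.27
tcp_pos: [0.6283, -0.2231, 0.1309]
orientation: [1.728, 1.598, -0.884]
force: [2.2, 0.7, -3.3]
grip_width: 0.0441
gripper_force: 46.7
tcp [ 0.6283 -0.2231  0.131 ] F [ 1.5716  1.1336 -2.2432] pred bore px [311.6135 185.1799] hole [311.7479 184.6269] 67.25 world [ 0.6302 -0.2114  0.1686] err to pin [ 0.0015 -0.0004  0.1686]
t: 8.62
tcp_pos: [0.6284, -0.2231, 0.1247]
orientation: [1.727, 1.598, -0.883]
force: [0.8, 1.2, -1.8]
grip_width: 0.044
gripper_force: 46.7
```

```bash
python3 -m crank '[{"dx":0,"dy":0,"dz":-0.2,"wx":0,"wy":0,"wz":0,"fingers":1},{"dx":0,"dy":0,"dz":-0.2,"wx":0,"wy":0,"wz":0,"fingers":1},{"dx":0,"dy":0,"dz":0,"wx":0,"wy":0,"wz":0,"fingers":1}]' 45;python3 -m crank '[{"dx":0,"dy":0,"dz":-0.2,"wx":0,"wy":0,"wz":0,"fingers":1},{"dx":0,"dy":0,"dz":-0.2,"wx":0,"wy":0,"wz":0,"fingers":1},{"dx":0,"dy":0,"dz":0,"wx":0,"wy":0,"wz":0,"fingers":1}]' 45
```

```text
t: 8.87
tcp_pos: [0.6284, -0.2232, 0.1208]
orientation: [1.727, 1.598, -0.883]
force: [1.9, 1.3, -4.0]
grip_width: 0.0443
gripper_force: 46.7
t: 9.12
tcp_pos: [0.6285, -0.2237, 0.1179]
orientation: [1.727, 1.596, -0.884]
force: [0.9, 2.7, 4.2]
grip_width: 0.0439
gripper_force: 47.1
```

Contact at the step height. To tell a tight bore from an off-centre one, I'll lift slightly and find the free play around the pilot in x and y.

```bash
python3 -m crank '[{"dx":0.1,"dy":0,"dz":0.2,"wx":0,"wy":0,"wz":0,"fingers":1},{"dx":0.2,"dy":0,"dz":0,"wx":0,"wy":0,"wz":0,"fingers":1},{"dx":0.2,"dy":0,"dz":0,"wx":0,"wy":0,"wz":0,"fingers":1},{"dx":0,"dy":0,"dz":0,"wx":0,"wy":0,"wz":0,"fingers":1}]' 45;python3 -m crank '[{"dx":-0.4,"dy":0,"dz":0,"wx":0,"wy":0,"wz":0,"fingers":1},{"dx":-0.3,"dy":0,"dz":0,"wx":0,"wy":0,"wz":0,"fingers":1},{"dx":-0.3,"dy":0,"dz":0,"wx":0,"wy":0,"wz":0,"fingers":1},{"dx":0,"dy":0,"dz":0,"wx":0,"wy":0,"wz":0,"fingers":1}]' 45
python3 -m crank '[{"dx":0.3,"dy":0,"dz":0,"wx":0,"wy":0,"wz":0,"fingers":1},{"dx":0.2,"dy":0.2,"dz":0,"wx":0,"wy":0,"wz":0,"fingers":1},{"dx":0,"dy":0.3,"dz":0,"wx":0,"wy":0,"wz":0,"fingers":1},{"dx":0,"dy":0,"dz":0,"wx":0,"wy":0,"wz":0,"fingers":1}]' 45;python3 -m crank '[{"dx":0,"dy":-0.4,"dz":0,"wx":0,"wy":0,"wz":0,"fingers":1},{"dx":0,"dy":-0.3,"dz":0,"wx":0,"wy":0,"wz":0,"fingers":1},{"dx":0,"dy":-0.3,"dz":0,"wx":0,"wy":0,"wz":0,"fingers":1},{"dx":0,"dy":0,"dz":0,"wx":0,"wy":0,"wz":0,"fingers":1}]' 45
```

```text
t: 9.45
tcp_pos: [0.6315, -0.2237, 0.1191]
orientation: [1.729, 1.597, -0.888]
force: [-4.9, 2.5, 1.0]
grip_width: 0.0442
gripper_force: 48.6
t: 9.78
tcp_pos: [0.6262, -0.2226, 0.1193]
orientation: [1.726, 1.599, -0.876]
force: [8.2, -1.6, -5.1]
grip_width: 0.0438
gripper_force: 46.9
t: 10.12
tcp_pos: [0.6282, -0.219, 0.1196]
orientation: [1.727, 1.596, -0.885]
force: [1.8, -4.7, -2.7]
grip_width: 0.0441
gripper_force: 48.0
t: 10.45
tcp_pos: [0.6285, -0.2268, 0.1184]
orientation: [1.728, 1.601, -0.881]
force: [-0.3, 5.3, -1.3]
grip_width: 0.0441
gripper_force: 49.0
```

```bash
python3 -m crank '[{"dx":0,"dy":0.3,"dz":0,"wx":0,"wy":0,"wz":0,"fingers":1},{"dx":0.03,"dy":0.28,"dz":0,"wx":0,"wy":0,"wz":0,"fingers":1},{"dx":0,"dy":0,"dz":-0.1,"wx":0,"wy":0,"wz":0,"fingers":1},{"dx":0,"dy":0,"dz":-0.1,"wx":0,"wy":0,"wz":0,"fingers":1},{"dx":0,"dy":0,"dz":-0.1,"wx":0,"wy":0,"wz":0,"fingers":1},{"dx":0,"dy":0,"dz":-0.1,"wx":0,"wy":0,"wz":0,"fingers":1},{"dx":0,"dy":0,"dz":-0.1,"wx":0,"wy":0,"wz":0,"fingers":1},{"dx":0,"dy":0,"dz":0,"wx":0,"wy":0,"wz":0,"fingers":1}]' 45
```

```text
t: 11.12
tcp_pos: [0.6284, -0.2237, 0.1188]
orientation: [1.725, 1.59, -0.888]
force: [-6.0, 10.7, 29.0]
grip_width: 0.0438
gripper_force: 51.7
```

```bash
python3 -m crank '[{"dx":0,"dy":0,"dz":0.3,"wx":0,"wy":0,"wz":0,"fingers":1},{"dx":0,"dy":0,"dz":0,"wx":0,"wy":0,"wz":0,"fingers":1}]' 45; python3 -m crank '[{"dx":0.06,"dy":0,"dz":0,"wx":0,"wy":0,"wz":0,"fingers":1},{"dx":0,"dy":0.06,"dz":0,"wx":0,"wy":0,"wz":0,"fingers":1},{"dx":-0.06,"dy":0,"dz":0,"wx":0,"wy":0,"wz":0,"fingers":1},{"dx":-0.06,"dy":0,"dz":0,"wx":0,"wy":0,"wz":0,"fingers":1},{"dx":0,"dy":-0.06,"dz":0,"wx":0,"wy":0,"wz":0,"fingers":1},{"dx":0,"dy":-0.06,"dz":0,"wx":0,"wy":0,"wz":0,"fingers":1},{"dx":0.06,"dy":0,"dz":0,"wx":0,"wy":0,"wz":0,"fingers":1},{"dx":0.06,"dy":0,"dz":0,"wx":0,"wy":0,"wz":0,"fingers":1},{"dx":0.06,"dy":0,"dz":0,"wx":0,"wy":0,"wz":0,"fingers":1},{"dx":0,"dy":0.06,"dz":0,"wx":0,"wy":0,"wz":0,"fingers":1},{"dx":0,"dy":0.06,"dz":0,"wx":0,"wy":0,"wz":0,"fingers":1},{"dx":0,"dy":0.06,"dz":0,"wx":0,"wy":0,"wz":0,"fingers":1}]' 45; python3 -m crank '[{"dx":-0.06,"dy":0,"dz":0,"wx":0,"wy":0,"wz":0,"fingers":1},{"dx":-0.06,"dy":0,"dz":0,"wx":0,"wy":0,"wz":0,"fingers":1},{"dx":-0.06,"dy":0,"dz":0,"wx":0,"wy":0,"wz":0,"fingers":1},{"dx":-0.06,"dy":0,"dz":0,"wx":0,"wy":0,"wz":0,"fingers":1},{"dx":0,"dy":-0.06,"dz":0,"wx":0,"wy":0,"wz":0,"fingers":1},{"dx":0,"dy":-0.06,"dz":0,"wx":0,"wy":0,"wz":0,"fingers":1},{"dx":0,"dy":-0.06,"dz":0,"wx":0,"wy":0,"wz":0,"fingers":1},{"dx":0,"dy":-0.06,"dz":0,"wx":0,"wy":0,"wz":0,"fingers":1},{"dx":0.1,"dy":0.1,"dz":0,"wx":0,"wy":0,"wz":0,"fingers":1}]' 45
```

```text
t: 11.28
tcp_pos: [0.6287, -0.2233, 0.1192]
orientation: [1.727, 1.595, -0.884]
force: [-0.9, 2.1, 10.0]
grip_width: 0.0443
gripper_force: 49.3
t: 12.28
tcp_pos: [0.629, -0.2229, 0.1191]
orientation: [1.726, 1.594, -0.888]
force: [-2.1, -1.2, 7.9]
grip_width: 0.0441
gripper_force: 49.2
t: 13.03
tcp_pos: [0.6288, -0.2233, 0.1191]
orientation: [1.726, 1.595, -0.884]
force: [-3.2, 2.1, 10.6]
grip_width: 0.0443
gripper_force: 49.5
```

```bash
python3 -m crank '[{"dx":0,"dy":0,"dz":0.1,"wx":0,"wy":0,"wz":0,"fingers":0.42},{"dx":0,"dy":0,"dz":0,"wx":0,"wy":0,"wz":0,"fingers":0.42},{"dx":0,"dy":0,"dz":0,"wx":0,"wy":0,"wz":0,"fingers":0.42},{"dx":0,"dy":0,"dz":0,"wx":0,"wy":0,"wz":0,"fingers":0.42}]' 45
python3 st.py
python3 - <<'E'
from cell import *
import cv2
a=camera("top")["image"][140:230,260:350];b=camera("scene")["image"][140:240,260:360]
cv2.imwrite("pics/g4.png",cv2.hconcat([cv2.resize(a,(400,400),interpolation=cv2.INTER_CUBIC),cv2.resize(b,(400,400),interpolation=cv2.INTER_CUBIC)]))
E
```

```text
t: 13.37
tcp_pos: [0.6285, -0.2227, 0.118]
orientation: [1.727, 1.598, -0.883]
force: [0.2, 0.4, 0.4]
grip_width: 0.0495
gripper_force: 0.0
t 13.3667 q [-0.3296  0.8591  0.2829  1.9292  0.9809  0.8967 -1.0346] tcp [ 0.6285 -0.2227  0.118 ] F [0.1806 0.4257 0.4398] gw 0.04948658794692102 gf 0.0
toolz [-0.0633 -0.808  -0.5858] tooly [ 0.997  -0.0779 -0.0002] grasp [ 0.6297 -0.2073  0.1291]
```

View pics/g4.png

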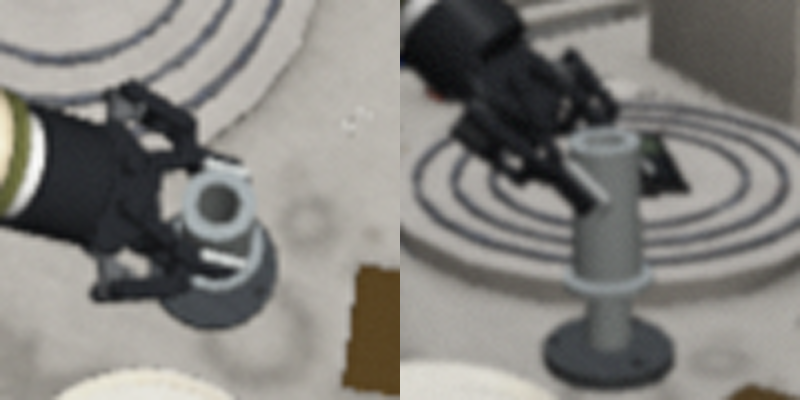

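The bush rests with its flange at about the step height and leans slightly toward the gripper. I'll measure the lean numerically.

```bash
cat > tilt.py <<'E'
from bore import *
import sys
zf=float(sys.argv[1])  # flange underside height
t,s=camera("top"),camera("scene");pin=np.array([.6287,-.211,0])
pr=project(t,pin+[0,0,zf+.1]);h,a=darkhole(t,pr,115);P=plane(t,h+[.5,-.3],zf+.1)
print("top hole",h,a,"pred",pr,"plain-end off pin",(P-pin)[:2])
g=cv2.GaussianBlur(s["image"],(3,3),0).max(2).astype(int)
for zz in(zf+.02,zf+.03,zf+.04,zf+.05):
    p=project(s,pin+[0,0,zz]);r=int(round(p[1]));x=int(p[0]);row=g[r,x-14:x+15].astype(float)
    d=np.diff(row); L=np.argmin(d[2:11])+2; Rr=np.argmax(d[17:27])+17
    print("scene row",r,"pred col",round(p[0],1),"edges",x-14+L+.5,x-14+Rr+.5,row.astype(int))
E
python3 tilt.py .058
```

```text
top hole [308.8292 185.4482] 66.09375 pred [311.3357 186.243 ] plain-end off pin [0.0032 0.0053]
scene row 203 pred col 312.2 edges 302.5 320.5 [126 129 132 129 113  90  79  81  89  94  99 103 106 109 111 111 112 111
 108 104  99 100 111 129 141 146 147 147 145]
scene row 200 pred col 312.3 edges 302.5 320.5 [118 114 111 105  95  81  76  82  89  94  99 103 107 110 112 113 113 111
 108 104  99  96  99 107 113 114 112 109 107]
scene row 196 pred col 312.3 edges 302.5 320.5 [126 121 117 111  99  84  78  83  91  96 100 103 107 110 112 113 113 112
 110 106 100  98 103 110 113 114 115 116 116]
scene row 193 pred col 312.3 edges 302.5 319.5 [141 148 153 152 131  91  57  46  52  68  84  92  94  99 105 111 113 113
 109 105 105 119 145 165 172 172 171 168 165]
```

```bash
python3 -m crank '[{"dx":0,"dy":0,"dz":0,"wx":0,"wy":0,"wz":0,"fingers":1},{"dx":0,"dy":0,"dz":0,"wx":0,"wy":0,"wz":0,"fingers":1},{"dx":0,"dy":0,"dz":0,"wx":0,"wy":0,"wz":0,"fingers":1},{"dx":0,"dy":-0.1,"dz":0.1,"wx":0.02,"wy":0,"wz":0,"fingers":1},{"dx":0,"dy":-0.1,"dz":0.1,"wx":0.02,"wy":0,"wz":0,"fingers":1},{"dx":0,"dy":0,"dz":0,"wx":0,"wy":0,"wz":0,"fingers":1}]' 30
python3 tilt.py .060; python3 st.py
```

```text
t: 14.07
tcp_pos: [0.6285, -0.2258, 0.1211]
orientation: [1.758, 1.625, -0.855]
force: [-0.0, -0.2, -2.5]
grip_width: 0.0445
gripper_force: 35.0
top hole [310.6968 185.6077] 66.875 pred [311.3878 186.0438] plain-end off pin [0.0021 0.0004]
scene row 202 pred col 312.3 edges 302.5 320.5 [145 146 144 139 125 101  83  80  85  90  95  98 102 105 107 108 107 106
 105 103  98  95 104 122 136 143 146 146 145]
scene row 199 pred col 312.3 edges 302.5 320.5 [113 115 117 115 105  88  77  78  85  91  96  99 103 106 108 109 109 108
 106 103  98  95 102 118 128 129 126 123 122]
scene row 195 pred col 312.3 edges 302.5 320.5 [107 106 107 108 100  85  75  78  85  91  95  99 102 105 107 108 108 108
 106 104  99  97 104 119 128 128 126 123 119]
scene row 192 pred col 312.3 edges 302.5 320.5 [165 168 170 166 146 108  73  58  53  52  59  72  85  91  94  99 104 107
 107 104  99 102 123 154 172 177 176 174 172]
t 14.1667 q [-0.3042  0.8358  0.2672  1.9283  0.9659  0.8794 -1.0009] tcp [ 0.6285 -0.225   0.1205] F [ 0.0979 -0.1555 -2.6889] gw 0.04398954454029949 gf 34.99002632685006
toolz [-0.0632 -0.7833 -0.6184] tooly [ 0.9969 -0.0786 -0.0022] grasp [ 0.6297 -0.2101  0.1323]
```

```bash
python3 -m crank '[{"dx":0.2,"dy":0,"dz":0,"wx":0,"wy":0,"wz":0,"fingers":1},{"dx":0.2,"dy":0,"dz":0,"wx":0,"wy":0,"wz":0,"fingers":1},{"dx":0,"dy":0,"dz":0,"wx":0,"wy":0,"wz":0,"fingers":1}]' 30;python3 -m crank '[{"dx":-0.3,"dy":0,"dz":0,"wx":0,"wy":0,"wz":0,"fingers":1},{"dx":-0.3,"dy":0,"dz":0,"wx":0,"wy":0,"wz":0,"fingers":1},{"dx":-0.2,"dy":0,"dz":0,"wx":0,"wy":0,"wz":0,"fingers":1},{"dx":0,"dy":0,"dz":0,"wx":0,"wy":0,"wz":0,"fingers":1}]' 30
python3 -m crank '[{"dx":0.4,"dy":0,"dz":0,"wx":0,"wy":0,"wz":0,"fingers":1},{"dx":0,"dy":0.2,"dz":0,"wx":0,"wy":0,"wz":0,"fingers":1},{"dx":0,"dy":0.2,"dz":0,"wx":0,"wy":0,"wz":0,"fingers":1},{"dx":0,"dy":0,"dz":0,"wx":0,"wy":0,"wz":0,"fingers":1}]' 30;python3 -m crank '[{"dx":0,"dy":-0.3,"dz":0,"wx":0,"wy":0,"wz":0,"fingers":1},{"dx":0,"dy":-0.3,"dz":0,"wx":0,"wy":0,"wz":0,"fingers":1},{"dx":0,"dy":-0.2,"dz":0,"wx":0,"wy":0,"wz":0,"fingers":1},{"dx":0,"dy":0,"dz":0,"wx":0,"wy":0,"wz":0,"fingers":1}]' 30
```

```text
t: 14.42
tcp_pos: [0.6303, -0.2251, 0.1201]
orientation: [1.756, 1.625, -0.863]
force: [-6.8, 0.8, 0.0]
grip_width: 0.0444
gripper_force: 35.5
t: 14.75
tcp_pos: [0.6268, -0.2244, 0.1203]
orientation: [1.753, 1.626, -0.851]
force: [6.8, -5.5, -6.1]
grip_width: 0.0446
gripper_force: 34.6
t: 15.08
tcp_pos: [0.6285, -0.2214, 0.1206]
orientation: [1.754, 1.624, -0.858]
force: [1.2, -5.2, -3.6]
grip_width: 0.0444
gripper_force: 33.5
t: 15.42
tcp_pos: [0.6287, -0.2278, 0.1197]
orientation: [1.755, 1.627, -0.855]
force: [-0.7, 4.2, -2.2]
grip_width: 0.0444
gripper_force: 34.1
```

```bash
python3 -m crank '[{"dx":0,"dy":0.44,"dz":0,"wx":0,"wy":0,"wz":0,"fingers":1},{"dx":0,"dy":0,"dz":-0.1,"wx":0,"wy":0,"wz":0,"fingers":1},{"dx":0,"dy":0,"dz":-0.1,"wx":0,"wy":0,"wz":0,"fingers":1},{"dx":0,"dy":0,"dz":-0.1,"wx":0,"wy":0,"wz":0,"fingers":1},{"dx":0,"dy":0,"dz":0,"wx":0,"wy":0,"wz":0,"fingers":1}]' 30; python3 -m crank '[{"dx":0,"dy":0,"dz":-0.1,"wx":0,"wy":0,"wz":0,"fingers":1},{"dx":0,"dy":0,"dz":0,"wx":0,"wy":0,"wz":0,"fingers":1}]' 30
```

```text
t: 15.83
tcp_pos: [0.6287, -0.2245, 0.1181]
orientation: [1.754, 1.624, -0.857]
force: [-1.2, 2.9, 4.7]
grip_width: 0.0444
gripper_force: 34.7
t: 16.0
tcp_pos: [0.6288, -0.2246, 0.1179]
orientation: [1.753, 1.623, -0.858]
force: [-1.6, 4.6, 10.5]
grip_width: 0.0441
gripper_force: 35.2
```

```bash
python3 -m crank '[{"dx":0.1,"dy":0,"dz":0.05,"wx":0,"wy":0,"wz":0,"fingers":1},{"dx":0,"dy":0.12,"dz":0,"wx":0,"wy":0,"wz":0,"fingers":1},{"dx":-0.2,"dy":0,"dz":0,"wx":0,"wy":0,"wz":0,"fingers":1},{"dx":0,"dy":-0.24,"dz":0,"wx":0,"wy":0,"wz":0,"fingers":1},{"dx":0.2,"dy":0,"dz":0,"wx":0,"wy":0,"wz":0,"fingers":1},{"dx":-0.1,"dy":0.12,"dz":0,"wx":0.02,"wy":0,"wz":0,"fingers":1},{"dx":0,"dy":0.1,"dz":0,"wx":0,"wy":0,"wz":0,"fingers":1},{"dx":0,"dy":0,"dz":0,"wx":-0.04,"wy":0,"wz":0,"fingers":1},{"dx":0,"dy":-0.2,"dz":0,"wx":0,"wy":0,"wz":0,"fingers":1}]' 30; python3 -m crank '[{"dx":0,"dy":0.1,"dz":0,"wx":0.02,"wy":0.02,"wz":0,"fingers":1},{"dx":0.05,"dy":0,"dz":0,"wx":0,"wy":-0.04,"wz":0,"fingers":1},{"dx":-0.1,"dy":0,"dz":-0.05,"wx":0,"wy":0.02,"wz":0,"fingers":1},{"dx":0.05,"dy":0,"dz":0,"wx":0,"wy":0,"wz":0,"fingers":1},{"dx":0,"dy":0,"dz":0,"wx":0,"wy":0,"wz":0,"fingers":1}]' 30; python3 tilt.py .058
```

```text
t: 16.75
tcp_pos: [0.6286, -0.2244, 0.1173]
orientation: [1.738, 1.61, -0.872]
force: [-2.5, 7.3, 14.3]
grip_width: 0.0445
gripper_force: 35.5
t: 17.17
tcp_pos: [0.6284, -0.2246, 0.1171]
orientation: [1.754, 1.624, -0.858]
force: [-1.4, 2.1, 9.1]
grip_width: 0.0443
gripper_force: 34.6
top hole [310.1018 186.0084] 65.796875 pred [311.3357 186.243 ] plain-end off pin [0.0015 0.0019]
scene row 203 pred col 312.2 edges 302.5 320.5 [125 130 133 129 115  93  78  77  84  91  95 100 103 106 108 109 109 108
 105 102  97  96 106 125 140 146 148 148 146]
scene row 200 pred col 312.3 edges 302.5 320.5 [118 114 111 106  96  83  75  78  86  92  95  99 104 107 109 110 110 108
 106 103  97  92  95 105 112 114 113 110 107]
scene row 196 pred col 312.3 edges 302.5 320.5 [125 121 118 112 101  86  78  80  86  91  95  99 102 105 107 108 110 110
 107 103  97  93  95 105 113 115 115 115 115]
scene row 193 pred col 312.3 edges 302.5 320.5 [141 148 154 154 136 102  71  53  43  44  56  74  86  90  94 101 106 108
 107 103  99 101 121 151 168 172 171 169 165]
```

The bush is centred within about 0.5 mm and dithered lightly, and it stays on the step (flange at about 58 mm). It is a rework piece and goes in the square tray.

```bash
python3 -m crank '[{"dx":0,"dy":0,"dz":0.5,"wx":0,"wy":0,"wz":0,"fingers":1},{"dx":0,"dy":0,"dz":1,"wx":0,"wy":0,"wz":0,"fingers":1},{"dx":0,"dy":0,"dz":1.5,"wx":0,"wy":0,"wz":0,"fingers":1},{"dx":0,"dy":0,"dz":1.5,"wx":0,"wy":0,"wz":0,"fingers":1},{"dx":0,"dy":0,"dz":1,"wx":0,"wy":0,"wz":0,"fingers":1},{"dx":-1.1,"dy":-0.9,"dz":0,"wx":0,"wy":0,"wz":0,"fingers":1},{"dx":-2.6,"dy":-2,"dz":0,"wx":0,"wy":0,"wz":0,"fingers":1},{"dx":-2.6,"dy":-2,"dz":0,"wx":0,"wy":0,"wz":0,"fingers":1},{"dx":-2.6,"dy":-2,"dz":0,"wx":0,"wy":0,"wz":0,"fingers":1},{"dx":-2.6,"dy":-2,"dz":0,"wx":0,"wy":0,"wz":0,"fingers":1},{"dx":-2.6,"dy":-2,"dz":0,"wx":0,"wy":0,"wz":0,"fingers":1},{"dx":-2.6,"dy":-2,"dz":-1,"wx":0,"wy":0,"wz":0,"fingers":1},{"dx":-1.4,"dy":-1.2,"dz":-2,"wx":0,"wy":0,"wz":0,"fingers":1},{"dx":0,"dy":0,"dz":-2,"wx":0,"wy":0,"wz":0,"fingers":1},{"dx":0,"dy":0,"dz":-1.5,"wx":0,"wy":0,"wz":0,"fingers":1},{"dx":0,"dy":0,"dz":-0.5,"wx":0,"wy":0,"wz":0,"fingers":1},{"dx":0,"dy":0,"dz":0,"wx":0,"wy":0,"wz":0,"fingers":1},{"dx":0,"dy":0,"dz":0,"wx":0,"wy":0,"wz":0,"fingers":1}]' 30; python3 st.py
```

```text
t: 18.77
tcp_pos: [0.4481, -0.3654, 0.102]
orientation: [1.754, 1.625, -0.856]
force: [1.2, -0.9, -2.1]
grip_width: 0.0446
gripper_force: 33.6
t 18.7667 q [-0.1456  0.8285  0.3877  2.328   1.598   0.6227 -1.5485] tcp [ 0.4481 -0.3654  0.102 ] F [ 1.2335 -0.9305 -2.0983] gw 0.04464874821961628 gf 33.57696802318969
toolz [-0.0623 -0.7844 -0.6172] tooly [ 0.997  -0.0773 -0.0024] grasp [ 0.4493 -0.3505  0.1137]
```

```bash
python3 -m crank '[{"dx":0,"dy":0,"dz":-1.2,"wx":0,"wy":0,"wz":0,"fingers":1},{"dx":0,"dy":0,"dz":-1.2,"wx":0,"wy":0,"wz":0,"fingers":1},{"dx":0,"dy":0,"dz":-0.8,"wx":0,"wy":0,"wz":0,"fingers":1},{"dx":0,"dy":0,"dz":-0.3,"wx":0,"wy":0,"wz":0,"fingers":1},{"dx":0,"dy":0,"dz":-0.2,"wx":0,"wy":0,"wz":0,"fingers":1},{"dx":0,"dy":0,"dz":0,"wx":0,"wy":0,"wz":0,"fingers":1}]' 30; python3 -m crank '[{"dx":0,"dy":0,"dz":-0.1,"wx":0,"wy":0,"wz":0,"fingers":1},{"dx":0,"dy":0,"dz":-0.1,"wx":0,"wy":0,"wz":0,"fingers":1},{"dx":0,"dy":0,"dz":0,"wx":0,"wy":0,"wz":0,"fingers":1}]' 30
```

```text
t: 19.27
tcp_pos: [0.4479, -0.3653, 0.0649]
orientation: [1.754, 1.625, -0.856]
force: [0.1, -0.9, -2.4]
grip_width: 0.0445
gripper_force: 33.7
t: 19.52
tcp_pos: [0.4477, -0.3658, 0.0635]
orientation: [1.754, 1.623, -0.857]
force: [0.2, 0.9, 5.2]
grip_width: 0.0441
gripper_force: 34.4
```

```bash
python3 -m crank '[{"dx":0,"dy":0,"dz":0.05,"wx":0,"wy":0,"wz":0,"fingers":0.4},{"dx":0,"dy":0,"dz":0,"wx":0,"wy":0,"wz":0,"fingers":0.2},{"dx":0,"dy":0,"dz":0,"wx":0,"wy":0,"wz":0,"fingers":0},{"dx":0,"dy":0,"dz":0,"wx":0,"wy":0,"wz":0,"fingers":0},{"dx":0.1,"dy":1,"dz":0.8,"wx":0,"wy":0,"wz":0,"fingers":0},{"dx":0.1,"dy":2,"dz":1.6,"wx":0,"wy":0,"wz":0,"fingers":0},{"dx":0.2,"dy":2.4,"dz":2,"wx":0,"wy":0,"wz":0,"fingers":0},{"dx":0.2,"dy":2.4,"dz":2.4,"wx":0,"wy":0,"wz":0,"fingers":0},{"dx":0.2,"dy":2,"dz":3,"wx":0,"wy":0,"wz":0,"fingers":0},{"dx":0,"dy":0,"dz":0,"wx":0,"wy":0,"wz":0,"fingers":0}]' 30; python3 st.py
python3 - <<'E'
from bore import *
t=camera("top")
for z in(.103,):
    pr=project(t,[.4475,-.352,z]);h,a=darkhole(t,pr,115);print(pr,h,a,plane(t,h+[.5,-.3],z))
E
```

```text
t: 20.35
tcp_pos: [0.4571, -0.2642, 0.1638]
orientation: [1.753, 1.627, -0.85]
force: [0.1, 0.1, 0.2]
grip_width: 0.0851
gripper_force: 0.0
t 20.35 q [-0.3484  0.6848  0.3663  2.3227  1.2097  0.7212 -1.2714] tcp [ 0.4571 -0.2642  0.1638] F [0.1379 0.1183 0.1661] gw 0.08513518939191464 gf 0.0
toolz [-0.0582 -0.7831 -0.6192] tooly [ 0.9972 -0.0745  0.0004] grasp [ 0.4583 -0.2493  0.1755]
[363.8414 254.8178] [363.1777 254.2824] 66.375 [ 0.4498 -0.3517  0.103 ]
```

```bash
python3 -m crank '[{"dx":1.3,"dy":2.7,"dz":2.5,"wx":0.114,"wy":-0.0065,"wz":0.003,"fingers":0},{"dx":1.3,"dy":2.7,"dz":2,"wx":0.114,"wy":-0.0065,"wz":0.003,"fingers":0},{"dx":1.3,"dy":2.7,"dz":1,"wx":0.114,"wy":-0.0065,"wz":0.003,"fingers":0},{"dx":1.3,"dy":2.7,"dz":0,"wx":0.114,"wy":-0.0065,"wz":0.003,"fingers":0},{"dx":1.3,"dy":2.7,"dz":0,"wx":0.114,"wy":-0.0065,"wz":0.003,"fingers":0},{"dx":1.3,"dy":2.7,"dz":0,"wx":0.114,"wy":-0.0065,"wz":0.003,"fingers":0},{"dx":1.3,"dy":2.7,"dz":0,"wx":0.114,"wy":-0.0065,"wz":0.003,"fingers":0},{"dx":1.3,"dy":2.7,"dz":0,"wx":0.114,"wy":-0.0065,"wz":0.003,"fingers":0},{"dx":1.3,"dy":2.7,"dz":0,"wx":0.114,"wy":-0.0065,"wz":0.003,"fingers":0},{"dx":1.3,"dy":2.7,"dz":0,"wx":0.114,"wy":-0.006,"wz":0.003,"fingers":0},{"dx":1.3,"dy":2.7,"dz":0,"wx":0.114,"wy":-0.006,"wz":0.003,"fingers":0},{"dx":1.3,"dy":2.7,"dz":0,"wx":0.114,"wy":-0.006,"wz":0.003,"fingers":0},{"dx":1.3,"dy":2.7,"dz":0,"wx":0.114,"wy":-0.006,"wz":0.003,"fingers":0},{"dx":1,"dy":2.7,"dz":0,"wx":0.114,"wy":-0.006,"wz":0,"fingers":0},{"dx":0,"dy":0,"dz":0,"wx":0,"wy":0,"wz":0,"fingers":0},{"dx":0,"dy":0,"dz":0,"wx":0,"wy":0,"wz":0,"fingers":0}]' 30; python3 st.py
```

```text
t: 21.73
tcp_pos: [0.6302, 0.1003, 0.2058]
orientation: [-1.875, -1.812, -0.636]
force: [-0.0, -0.9, 0.5]
grip_width: 0.0856
gripper_force: 0.0
t 21.7333 q [ 0.4745  0.6737 -0.6284  1.8703 -0.4447  0.7045  0.2742] tcp [0.6302 0.1003 0.2058] F [-0.032  -0.8602  0.5454] gw 0.08562688788674463 gf 0.0
toolz [ 0.0159  0.6123 -0.7905] tooly [ 0.9995 -0.0325 -0.005 ] grasp [0.6299 0.0887 0.2209]
```

```bash
python3 -m crank '[{"dx":0.2,"dy":0.7,"dz":-3,"wx":0,"wy":0,"wz":0,"fingers":0},{"dx":0.2,"dy":0.7,"dz":-3,"wx":0,"wy":0,"wz":0,"fingers":0},{"dx":0.2,"dy":0.7,"dz":-3,"wx":0,"wy":0,"wz":0,"fingers":0},{"dx":0.2,"dy":0.7,"dz":-3,"wx":0,"wy":0,"wz":0,"fingers":0},{"dx":0.1,"dy":1.3,"dz":-1.6,"wx":0,"wy":0,"wz":0,"fingers":0},{"dx":0.1,"dy":1.3,"dz":-1.6,"wx":0,"wy":0,"wz":0,"fingers":0},{"dx":0,"dy":1.3,"dz":-1.6,"wx":0,"wy":0,"wz":0,"fingers":0},{"dx":0,"dy":0.9,"dz":-1.3,"wx":0,"wy":0,"wz":0,"fingers":0},{"dx":0,"dy":0.4,"dz":-0.6,"wx":0,"wy":0,"wz":0,"fingers":0},{"dx":0,"dy":0,"dz":0,"wx":0,"wy":0,"wz":0,"fingers":0},{"dx":0,"dy":0,"dz":0,"wx":0,"wy":0,"wz":0,"fingers":0}]' 45; python3 st.py
```

```text
t: 22.65
tcp_pos: [0.6409, 0.1821, 0.0219]
orientation: [-1.873, -1.819, -0.64]
force: [-0.1, 0.1, 0.0]
grip_width: 0.0854
gripper_force: 0.0
t 22.65 q [ 0.3411  0.9604 -0.6385  1.9252 -0.4524  0.338   0.3506] tcp [0.6409 0.1821 0.0219] F [-0.0996  0.1251  0.0114] gw 0.08544732532403393 gf 0.0
toolz [ 0.0182  0.6112 -0.7913] tooly [ 0.9996 -0.0291  0.0005] grasp [0.6405 0.1704 0.037 ]
```

```bash
python3 -m crank '[{"dx":0,"dy":0.1,"dz":-0.4,"wx":0,"wy":0,"wz":0,"fingers":0},{"dx":0,"dy":0,"dz":-0.4,"wx":0,"wy":0,"wz":0,"fingers":0.2},{"dx":0,"dy":0,"dz":0,"wx":0,"wy":0,"wz":0,"fingers":0.6},{"dx":0,"dy":0,"dz":0,"wx":0,"wy":0,"wz":0,"fingers":1},{"dx":0,"dy":0,"dz":0,"wx":0,"wy":0,"wz":0,"fingers":1},{"dx":0,"dy":0,"dz":0,"wx":0,"wy":0,"wz":0,"fingers":1},{"dx":0,"dy":0,"dz":0,"wx":0,"wy":0,"wz":0,"fingers":1},{"dx":0,"dy":0,"dz":0,"wx":0,"wy":0,"wz":0,"fingers":1}]' 45; python3 st.py
```

```text
t: 23.32
tcp_pos: [0.641, 0.1832, 0.014]
orientation: [-1.872, -1.818, -0.641]
force: [-2.5, -4.3, 5.8]
grip_width: 0.0441
gripper_force: 45.7
t 23.3167 q [ 0.3409  0.9746 -0.6402  1.925  -0.4519  0.3258  0.3565] tcp [0.641  0.1832 0.014 ] F [-2.5197 -4.3017  5.8428] gw 0.04405617597850844 gf 45.69005089259008
toolz [ 0.0186  0.6122 -0.7905] tooly [ 0.9996 -0.0298  0.0004] grasp [0.6406 0.1716 0.029 ]
```

```bash
python3 -m crank '[{"dx":0,"dy":0,"dz":1,"wx":0,"wy":0,"wz":0,"fingers":1},{"dx":0,"dy":0,"dz":2,"wx":0,"wy":0,"wz":0,"fingers":1},{"dx":0,"dy":0,"dz":3,"wx":0,"wy":0,"wz":0,"fingers":1},{"dx":0,"dy":0,"dz":3,"wx":-0.1173,"wy":0.004,"wz":0,"fingers":1},{"dx":0,"dy":0,"dz":3,"wx":-0.1173,"wy":0.004,"wz":0,"fingers":1},{"dx":0,"dy":-1,"dz":3,"wx":-0.1173,"wy":0.004,"wz":0,"fingers":1},{"dx":0,"dy":-2,"dz":2,"wx":-0.1173,"wy":0.004,"wz":0,"fingers":1},{"dx":0,"dy":-2,"dz":1,"wx":-0.1173,"wy":0.004,"wz":0,"fingers":1},{"dx":0,"dy":-2,"dz":0,"wx":-0.1173,"wy":0.004,"wz":0,"fingers":1},{"dx":0,"dy":-2,"dz":0,"wx":-0.1173,"wy":0.004,"wz":0,"fingers":1},{"dx":0,"dy":-2,"dz":0,"wx":-0.1173,"wy":0.004,"wz":0,"fingers":1},{"dx":0,"dy":-2,"dz":0,"wx":-0.1173,"wy":0.004,"wz":0,"fingers":1},{"dx":0,"dy":-2,"dz":0,"wx":-0.1173,"wy":0.004,"wz":0,"fingers":1},{"dx":0,"dy":-2,"dz":0,"wx":-0.1173,"wy":0.004,"wz":0,"fingers":1},{"dx":0,"dy":-2,"dz":0,"wx":-0.1173,"wy":0.004,"wz":0,"fingers":1},{"dx":0,"dy":-2,"dz":0,"wx":-0.1173,"wy":0.004,"wz":0,"fingers":1},{"dx":0,"dy":-2,"dz":0,"wx":-0.1173,"wy":0.004,"wz":0,"fingers":1},{"dx":0,"dy":0,"dz":0,"wx":0,"wy":0,"wz":0,"fingers":1},{"dx":0,"dy":0,"dz":0,"wx":0,"wy":0,"wz":0,"fingers":1},{"dx":0,"dy":0,"dz":0,"wx":0,"wy":0,"wz":0,"fingers":1}]' 45
cat > ax.py <<'E'
from bore import *
t=camera("top");o=observe();M=R.from_rotvec(o["orientation"]).as_matrix()
z=np.array([-.037*.9971,-.9964,-.0758]);R0=R.from_rotvec([-1.872,-1.818,-.641]).as_matrix()
print("axis model",M@R0.T@z)
zp=o["tcp_pos"][2]+.0405
pr=project(t,o["tcp_pos"]+[.0015,.0125,.0405]);h,a=darkhole(t,pr,115);P=plane(t,h+[.5,-.3],zp)
print("tcp",o["tcp_pos"],"F",o["force"],"pred",pr,"hole",h,a,"plain",P,"minus tcp",P-o["tcp_pos"])
E
python3 ax.py; python3 st.py
```

```text
t: 24.98
tcp_pos: [0.641, -0.0454, 0.1907]
orientation: [1.668, 1.615, -0.885]
force: [0.7, 0.0, -2.9]
grip_width: 0.0439
gripper_force: 47.5
axis model [-0.0044 -0.0166  0.9998]
tcp [ 0.6412 -0.0459  0.1914] F [ 0.4316 -1.0041 -2.9339] pred [243.2476 174.3887] hole [243.9564 175.2304] 111.640625 plain [ 0.6412 -0.0365  0.2319] minus tcp [0.     0.0094 0.0405]
t 25.0333 q [-0.7368  0.8409  0.539   1.8319  0.6132  1.0115 -0.7724] tcp [ 0.6412 -0.0459  0.1914] F [ 0.4316 -1.0041 -2.9339] gw 0.04427213801517352 gf 47.51679038730799
toolz [-0.0312 -0.8247 -0.5647] tooly [ 0.9994 -0.0352 -0.0037] grasp [ 0.6418 -0.0303  0.2021]
```

The bore area reads about 112 px² against 70 px² for the first bush, so this bore looks larger. Now moving it over the pin.

```bash
python3 -m crank '[{"dx":-0.2,"dy":-2.7,"dz":0,"wx":-0.005,"wy":0.001,"wz":0,"fingers":1},{"dx":-0.2,"dy":-3,"dz":0,"wx":-0.005,"wy":0.001,"wz":0,"fingers":1},{"dx":-0.2,"dy":-3,"dz":0,"wx":-0.005,"wy":0.001,"wz":0,"fingers":1},{"dx":-0.2,"dy":-3,"dz":0,"wx":0,"wy":0,"wz":0,"fingers":1},{"dx":-0.2,"dy":-3,"dz":-0.5,"wx":0,"wy":0,"wz":0,"fingers":1},{"dx":-0.2,"dy":-2,"dz":-1,"wx":0,"wy":0,"wz":0,"fingers":1},{"dx":0,"dy":-1,"dz":-1.2,"wx":0,"wy":0,"wz":0,"fingers":1},{"dx":0,"dy":0,"dz":-0.8,"wx":0,"wy":0,"wz":0,"fingers":1},{"dx":0,"dy":0,"dz":0,"wx":0,"wy":0,"wz":0,"fingers":1},{"dx":0,"dy":0,"dz":0,"wx":0,"wy":0,"wz":0,"fingers":1},{"dx":0,"dy":0,"dz":0,"wx":0,"wy":0,"wz":0,"fingers":1}]' 45
python3 ax.py; python3 tilt.py .095
```

```text
t: 25.95
tcp_pos: [0.6297, -0.2222, 0.1563]
orientation: [1.654, 1.605, -0.898]
force: [-0.1, -0.0, -3.2]
grip_width: 0.0444
gripper_force: 47.5
axis model [-0.0011  0.0011  1.    ]
tcp [ 0.6297 -0.2222  0.1564] F [-0.3944 -0.2428 -2.7784] pred [311.8545 181.3525] hole [312.1601 182.1468] 109.0625 plain [ 0.6298 -0.2118  0.1969] minus tcp [0.0001 0.0104 0.0405]
top hole [312.2176 182.1449] 108.359375 pred [312.3264 182.4512] plain-end off pin [ 0.0016 -0.0011]
scene row 190 pred col 312.4 edges 303.5 321.5 [171 171 171 171 165 143 107  83  81  87  94 100 104 106 108 110 110 109
 107 105 101  96  96 109 129 143 153 160 165]
scene row 186 pred col 312.4 edges 303.5 324.5 [173 174 174 173 167 145 108  82  80  87  94 100 104 107 108 109 110 109
 108 106 103  97  88  70  49  34  31  32  32]
scene row 183 pred col 312.4 edges 303.5 324.5 [173 173 173 173 168 145 108  84  81  87  94  98 102 106 108 110 110 109
 107 105 102  97  88  71  50  35  30  31  31]
scene row 179 pred col 312.5 edges 303.5 315.5 [172 172 173 172 165 140  96  60  48  53  70  85  93  95  98 102 106 108
 107 105 102  98  90  74  55  41  36  34  42]
```

```bash
python3 -m crank '[{"dx":-0.05,"dy":0.1,"dz":-0.5,"wx":0,"wy":0,"wz":0,"fingers":1},{"dx":0,"dy":0,"dz":-0.5,"wx":0,"wy":0,"wz":0,"fingers":1},{"dx":0,"dy":0,"dz":-0.5,"wx":0,"wy":0,"wz":0,"fingers":1},{"dx":0,"dy":0,"dz":-0.5,"wx":0,"wy":0,"wz":0,"fingers":1},{"dx":0,"dy":0,"dz":-0.4,"wx":0,"wy":0,"wz":0,"fingers":1},{"dx":0,"dy":0,"dz":0,"wx":0,"wy":0,"wz":0,"fingers":1}]' 30
python3 -m crank '[{"dx":0,"dy":0,"dz":-0.4,"wx":0,"wy":0,"wz":0,"fingers":1},{"dx":0,"dy":0,"dz":-0.3,"wx":0,"wy":0,"wz":0,"fingers":1},{"dx":0,"dy":0,"dz":0,"wx":0,"wy":0,"wz":0,"fingers":1}]' 30
```

```text
t: 26.6
tcp_pos: [0.6281, -0.2222, 0.1305]
orientation: [1.654, 1.606, -0.902]
force: [-0.4, -0.3, -3.5]
grip_width: 0.044
gripper_force: 47.5
t: 26.85
tcp_pos: [0.6282, -0.2223, 0.1241]
orientation: [1.654, 1.605, -0.901]
force: [0.5, -0.8, -2.9]
grip_width: 0.0439
gripper_force: 47.6
```

```bash
python3 -m crank '[{"dx":0.2,"dy":0,"dz":0,"wx":0,"wy":0,"wz":0,"fingers":1},{"dx":0.2,"dy":0,"dz":0,"wx":0,"wy":0,"wz":0,"fingers":1},{"dx":0.1,"dy":0,"dz":0,"wx":0,"wy":0,"wz":0,"fingers":1},{"dx":0,"dy":0,"dz":0,"wx":0,"wy":0,"wz":0,"fingers":1}]' 45;python3 -m crank '[{"dx":-0.4,"dy":0,"dz":0,"wx":0,"wy":0,"wz":0,"fingers":1},{"dx":-0.3,"dy":0,"dz":0,"wx":0,"wy":0,"wz":0,"fingers":1},{"dx":-0.3,"dy":0,"dz":0,"wx":0,"wy":0,"wz":0,"fingers":1},{"dx":0,"dy":0,"dz":0,"wx":0,"wy":0,"wz":0,"fingers":1}]' 45
python3 -m crank '[{"dx":0.5,"dy":0.2,"dz":0,"wx":0,"wy":0,"wz":0,"fingers":1},{"dx":0,"dy":0.2,"dz":0,"wx":0,"wy":0,"wz":0,"fingers":1},{"dx":0,"dy":0.1,"dz":0,"wx":0,"wy":0,"wz":0,"fingers":1},{"dx":0,"dy":0,"dz":0,"wx":0,"wy":0,"wz":0,"fingers":1}]' 45;python3 -m crank '[{"dx":0,"dy":-0.4,"dz":0,"wx":0,"wy":0,"wz":0,"fingers":1},{"dx":0,"dy":-0.3,"dz":0,"wx":0,"wy":0,"wz":0,"fingers":1},{"dx":0,"dy":-0.3,"dz":0,"wx":0,"wy":0,"wz":0,"fingers":1},{"dx":0,"dy":0,"dz":0,"wx":0,"wy":0,"wz":0,"fingers":1}]' 45
```

```text
t: 27.18
tcp_pos: [0.6338, -0.2224, 0.125]
orientation: [1.654, 1.604, -0.9]
force: [-0.4, -0.0, -3.8]
grip_width: 0.044
gripper_force: 47.5
t: 27.52
tcp_pos: [0.6246, -0.222, 0.1249]
orientation: [1.653, 1.605, -0.897]
force: [4.7, -2.1, -5.4]
grip_width: 0.0437
gripper_force: 47.1
t: 27.85
tcp_pos: [0.628, -0.217, 0.1246]
orientation: [1.654, 1.605, -0.901]
force: [0.3, 0.4, -4.0]
grip_width: 0.0438
gripper_force: 47.6
t: 28.18
tcp_pos: [0.6281, -0.2274, 0.1244]
orientation: [1.655, 1.605, -0.9]
force: [-1.7, 4.6, -2.8]
grip_width: 0.044
gripper_force: 48.1
```

```bash
python3 -m crank '[{"dx":0.1,"dy":0.4,"dz":0,"wx":0,"wy":0,"wz":0,"fingers":1},{"dx":0.1,"dy":0.4,"dz":0,"wx":0,"wy":0,"wz":0,"fingers":1},{"dx":0,"dy":0.4,"dz":0,"wx":0,"wy":0,"wz":0,"fingers":1},{"dx":0,"dy":0.2,"dz":0,"wx":0,"wy":0,"wz":0,"fingers":1},{"dx":0,"dy":0,"dz":0,"wx":0,"wy":0,"wz":0,"fingers":1}]' 45
python3 -m crank '[{"dx":0.3,"dy":-0.4,"dz":0,"wx":0,"wy":0,"wz":0,"fingers":1},{"dx":0.3,"dy":-0.1,"dz":0,"wx":0,"wy":0,"wz":0,"fingers":1},{"dx":0.2,"dy":0,"dz":0,"wx":0,"wy":0,"wz":0,"fingers":1},{"dx":0,"dy":0,"dz":0,"wx":0,"wy":0,"wz":0,"fingers":1}]' 45
```

```text
t: 28.6
tcp_pos: [0.6299, -0.2141, 0.1252]
orientation: [1.654, 1.603, -0.903]
force: [0.3, -5.4, -4.8]
grip_width: 0.0442
gripper_force: 48.3
t: 28.93
tcp_pos: [0.6346, -0.2189, 0.1244]
orientation: [1.657, 1.603, -0.909]
force: [-11.5, 4.0, -1.2]
grip_width: 0.0437
gripper_force: 49.7
```

```bash
python3 -m crank '[{"dx":-0.4,"dy":-0.25,"dz":0,"wx":0,"wy":0,"wz":0,"fingers":1},{"dx":-0.45,"dy":0,"dz":0,"wx":0,"wy":0,"wz":0,"fingers":1},{"dx":0,"dy":0,"dz":-0.2,"wx":0,"wy":0,"wz":0,"fingers":1},{"dx":0,"dy":0,"dz":-0.2,"wx":0,"wy":0,"wz":0,"fingers":1},{"dx":0,"dy":0,"dz":-0.2,"wx":0,"wy":0,"wz":0,"fingers":1},{"dx":0,"dy":0,"dz":0,"wx":0,"wy":0,"wz":0,"fingers":1}]' 45; python3 -m crank '[{"dx":0,"dy":0,"dz":-0.2,"wx":0,"wy":0,"wz":0,"fingers":1},{"dx":0,"dy":0,"dz":-0.2,"wx":0,"wy":0,"wz":0,"fingers":1},{"dx":0,"dy":0,"dz":0,"wx":0,"wy":0,"wz":0,"fingers":1}]' 45
```

```text
t: 29.43
tcp_pos: [0.6303, -0.2205, 0.1182]
orientation: [1.654, 1.605, -0.9]
force: [0.3, 0.3, -2.3]
grip_width: 0.044
gripper_force: 49.1
t: 29.68
tcp_pos: [0.6299, -0.2207, 0.1143]
orientation: [1.654, 1.605, -0.901]
force: [0.3, 0.4, -3.4]
grip_width: 0.0439
gripper_force: 49.1
```

```bash
python3 -m crank '[{"dx":0,"dy":0,"dz":-0.2,"wx":0,"wy":0,"wz":0,"fingers":1},{"dx":0,"dy":0,"dz":-0.2,"wx":0,"wy":0,"wz":0,"fingers":1},{"dx":0,"dy":0,"dz":-0.2,"wx":0,"wy":0,"wz":0,"fingers":1},{"dx":0,"dy":0,"dz":0,"wx":0,"wy":0,"wz":0,"fingers":1}]' 45; python3 -m crank '[{"dx":0,"dy":0,"dz":-0.3,"wx":0,"wy":0,"wz":0,"fingers":1},{"dx":0,"dy":0,"dz":-0.3,"wx":0,"wy":0,"wz":0,"fingers":1},{"dx":0,"dy":0,"dz":-0.3,"wx":0,"wy":0,"wz":0,"fingers":1},{"dx":0,"dy":0,"dz":0,"wx":0,"wy":0,"wz":0,"fingers":1}]' 45
```

```text
t: 30.02
tcp_pos: [0.6297, -0.2208, 0.1082]
orientation: [1.654, 1.605, -0.901]
force: [0.1, -0.4, -2.8]
grip_width: 0.0441
gripper_force: 49.1
t: 30.35
tcp_pos: [0.6296, -0.2207, 0.099]
orientation: [1.654, 1.605, -0.902]
force: [0.0, 1.2, -3.6]
grip_width: 0.044
gripper_force: 49.2
```

```bash
python3 -m crank '[{"dx":0,"dy":0,"dz":-0.3,"wx":0,"wy":0,"wz":0,"fingers":1},{"dx":0,"dy":0,"dz":-0.3,"wx":0,"wy":0,"wz":0,"fingers":1},{"dx":0,"dy":0,"dz":-0.3,"wx":0,"wy":0,"wz":0,"fingers":1},{"dx":0,"dy":0,"dz":-0.3,"wx":0,"wy":0,"wz":0,"fingers":1},{"dx":0,"dy":0,"dz":0,"wx":0,"wy":0,"wz":0,"fingers":1}]' 45; python3 -m crank '[{"dx":0,"dy":0,"dz":-0.2,"wx":0,"wy":0,"wz":0,"fingers":1},{"dx":0,"dy":0,"dz":-0.2,"wx":0,"wy":0,"wz":0,"fingers":1},{"dx":0,"dy":0,"dz":0,"wx":0,"wy":0,"wz":0,"fingers":1}]' 45; python3 -m crank '[{"dx":0,"dy":0,"dz":-0.2,"wx":0,"wy":0,"wz":0,"fingers":1},{"dx":0,"dy":0,"dz":-0.2,"wx":0,"wy":0,"wz":0,"fingers":1},{"dx":0,"dy":0,"dz":0,"wx":0,"wy":0,"wz":0,"fingers":1}]' 45
```

```text
t: 30.77
tcp_pos: [0.6297, -0.2207, 0.087]
orientation: [1.654, 1.605, -0.902]
force: [-0.2, -0.0, -2.5]
grip_width: 0.0439
gripper_force: 49.2
t: 31.02
tcp_pos: [0.6297, -0.2208, 0.0834]
orientation: [1.654, 1.605, -0.901]
force: [-1.1, -0.1, -4.0]
grip_width: 0.044
gripper_force: 49.2
t: 31.27
tcp_pos: [0.6298, -0.2215, 0.0807]
orientation: [1.654, 1.602, -0.902]
force: [-1.5, 1.6, 3.8]
grip_width: 0.0439
gripper_force: 49.8
```

```bash
python3 -m crank '[{"dx":0,"dy":0,"dz":-0.1,"wx":0,"wy":0,"wz":0,"fingers":1},{"dx":0,"dy":0,"dz":0,"wx":0,"wy":0,"wz":0,"fingers":1}]' 45
python3 - <<'E'
from bore import *
t,s=camera("top"),camera("scene")
g=cv2.GaussianBlur(s["image"],(3,3),0).max(2).astype(int)
np.set_printoptions(linewidth=200)
print("top hole",darkhole(t,project(t,[.6292,-.2107,.116]),115))
for z in(.116,.12): print(z,project(s,[.6292,-.2107,z]),project(t,[.6292,-.2107,z]))
for z in(.016,.02):print(z,project(s,[.6292,-.2107,z]))
print(np.vstack([np.arange(180,236),g[180:236,306:320:3].T]).T.tolist())
E
```

```text
t: 31.43
tcp_pos: [0.6298, -0.2219, 0.0805]
orientation: [1.654, 1.601, -0.903]
force: [-1.5, 2.1, 7.4]
grip_width: 0.0444
gripper_force: 50.0
top hole (array([310.3012, 188.522 ]), np.float64(69.28125))
0.116 [312.3401 189.6195] [310.1664 190.1116]
0.12 [312.3534 188.1787] [310.2636 189.7376]
0.016 [312.021  224.3397]
0.02 [312.0333 222.9972]
[[180, 99, 56, 36, 36, 31], [181, 78, 57, 34, 33, 29], [182, 52, 48, 32, 31, 29], [183, 37, 40, 32, 30, 30], [184, 33, 36, 36, 30, 30], [185, 43, 44, 54, 44, 35], [186, 68, 68, 88, 74, 55], [187, 98, 99, 117, 104, 89], [188, 122, 114, 123, 114, 114], [189, 132, 111, 114, 107, 118], [190, 134, 108, 109, 101, 114], [191, 133, 115, 113, 108, 119], [192, 127, 126, 125, 122, 126], [193, 110, 127, 132, 129, 121], [194, 96, 114, 124, 121, 109], [195, 101, 100, 112, 111, 101], [196, 122, 97, 106, 108, 101], [197, 138, 107, 105, 107, 102], [198, 134, 124, 105, 107, 101], [199, 111, 140, 106, 108, 100], [200, 80, 143, 109, 107, 100], [201, 52, 127, 115, 107, 100], [202, 34, 99, 119, 107, 101], [203, 26, 73, 114, 107, 101], [204, 24, 63, 104, 107, 101], [
[... 215 characters left out ...]
, 98, 107, 110, 100], [213, 79, 98, 108, 110, 100], [214, 79, 97, 108, 110, 101], [215, 78, 97, 109, 109, 101], [216, 78, 98, 108, 109, 101], [217, 78, 98, 107, 109, 101], [218, 78, 98, 108, 109, 101], [219, 78, 98, 108, 109, 100], [220, 78, 97, 108, 109, 100], [221, 80, 96, 108, 109, 100], [222, 85, 97, 107, 109, 102], [223, 99, 101, 108, 110, 111], [224, 122, 112, 114, 118, 127], [225, 139, 130, 129, 132, 142], [226, 134, 140, 143, 142, 141], [227, 112, 130, 139, 134, 124], [228, 90, 108, 119, 114, 101], [229, 78, 88, 98, 94, 80], [230, 74, 78, 81, 80, 66], [231, 72, 74, 74, 73, 63], [232, 69, 72, 72, 70, 65], [233, 61, 68, 69, 65, 61], [234, 51, 58, 62, 56, 55], [235, 48, 51, 54, 51, 54]]
```

The bush slid down freely. The plain-end ring sits at z of about 0.115 and the flange is on the foot, so it is fully home. It goes in the round tray.

```bash
python3 -m crank '[{"dx":0,"dy":0.05,"dz":0.5,"wx":0,"wy":0,"wz":0,"fingers":1},{"dx":0,"dy":0,"dz":1,"wx":0,"wy":0,"wz":0,"fingers":1},{"dx":0,"dy":0,"dz":1,"wx":0,"wy":0,"wz":0,"fingers":1},{"dx":0,"dy":0,"dz":1.5,"wx":0,"wy":0,"wz":0,"fingers":1},{"dx":0,"dy":0,"dz":1.5,"wx":0,"wy":0,"wz":0,"fingers":1},{"dx":0,"dy":0,"dz":1.5,"wx":0,"wy":0,"wz":0,"fingers":1},{"dx":0,"dy":0,"dz":1.5,"wx":0,"wy":0,"wz":0,"fingers":1},{"dx":0,"dy":0,"dz":1,"wx":0,"wy":0,"wz":0,"fingers":1},{"dx":-1.3,"dy":0.4,"dz":0,"wx":0,"wy":0,"wz":0,"fingers":1},{"dx":-2.7,"dy":0.9,"dz":0,"wx":0,"wy":0,"wz":0,"fingers":1},{"dx":-2.7,"dy":0.9,"dz":0,"wx":0,"wy":0,"wz":0,"fingers":1},{"dx":-2.7,"dy":0.9,"dz":0,"wx":0,"wy":0,"wz":0,"fingers":1},{"dx":-2.7,"dy":0.9,"dz":0,"wx":0,"wy":0,"wz":0,"fingers":1},{"dx":-2.7,"dy":0.9,"dz":-1,"wx":0,"wy":0,"wz":0,"fingers":1},{"dx":-2,"dy":0.6,"dz":-2,"wx":0,"wy":0,"wz":0,"fingers":1},{"dx":0,"dy":0,"dz":-2,"wx":0,"wy":0,"wz":0,"fingers":1},{"dx":0,"dy":0,"dz":-1.5,"wx":0,"wy":0,"wz":0,"fingers":1},{"dx":0,"dy":0,"dz":0,"wx":0,"wy":0,"wz":0,"fingers":1},{"dx":0,"dy":0,"dz":0,"wx":0,"wy":0,"wz":0,"fingers":1}]' 45; python3 st.py
```

```text
t: 33.12
tcp_pos: [0.4621, -0.1655, 0.1091]
orientation: [1.653, 1.605, -0.902]
force: [0.5, -1.4, -3.2]
grip_width: 0.0438
gripper_force: 49.0
t 33.1167 q [-0.7781  0.9692  0.6933  2.3306  0.9227  0.4855 -1.1975] tcp [ 0.4621 -0.1655  0.1091] F [ 0.4868 -1.3577 -3.2042] gw 0.043752565249582175 gf 48.95282139885239
toolz [-0.0334 -0.8359 -0.5479] tooly [ 0.9994 -0.0343 -0.0086] grasp [ 0.4627 -0.1496  0.1195]
```

Contact is expected at TCP z of about .071, so I'll lower 3.4 cm and then go slowly.

```bash
python3 -m crank '[{"dx":0,"dy":0,"dz":-1.2,"wx":0,"wy":0,"wz":0,"fingers":1},{"dx":0,"dy":0,"dz":-1.2,"wx":0,"wy":0,"wz":0,"fingers":1},{"dx":0,"dy":0,"dz":-0.7,"wx":0,"wy":0,"wz":0,"fingers":1},{"dx":0,"dy":0,"dz":-0.3,"wx":0,"wy":0,"wz":0,"fingers":1},{"dx":0,"dy":0,"dz":-0.1,"wx":0,"wy":0,"wz":0,"fingers":1},{"dx":0,"dy":0,"dz":0,"wx":0,"wy":0,"wz":0,"fingers":1}]' 45; python3 -m crank '[{"dx":0,"dy":0,"dz":-0.1,"wx":0,"wy":0,"wz":0,"fingers":1},{"dx":0,"dy":0,"dz":-0.1,"wx":0,"wy":0,"wz":0,"fingers":1},{"dx":0,"dy":0,"dz":0,"wx":0,"wy":0,"wz":0,"fingers":1}]' 45
```

```text
t: 33.62
tcp_pos: [0.4619, -0.1656, 0.0743]
orientation: [1.655, 1.604, -0.901]
force: [0.4, 0.3, -2.8]
grip_width: 0.0439
gripper_force: 49.0
t: 33.87
tcp_pos: [0.4619, -0.1653, 0.0719]
orientation: [1.655, 1.604, -0.9]
force: [-0.7, 0.2, -3.9]
grip_width: 0.044
gripper_force: 49.0
```

```bash
python3 -m crank '[{"dx":0,"dy":0,"dz":-0.1,"wx":0,"wy":0,"wz":0,"fingers":1},{"dx":0,"dy":0,"dz":-0.1,"wx":0,"wy":0,"wz":0,"fingers":1},{"dx":0,"dy":0,"dz":0,"wx":0,"wy":0,"wz":0,"fingers":1}]' 45
```

```text
t: 34.12
tcp_pos: [0.4618, -0.1657, 0.0704]
orientation: [1.654, 1.603, -0.902]
force: [0.2, 2.6, 4.3]
grip_width: 0.0438
gripper_force: 49.8
```

Contact is 10 mm lower than on the foot, which confirms it went fully home. Releasing and retracting.

```bash
python3 -m crank '[{"dx":0,"dy":0,"dz":0.05,"wx":0,"wy":0,"wz":0,"fingers":0.4},{"dx":0,"dy":0,"dz":0,"wx":0,"wy":0,"wz":0,"fingers":0.2},{"dx":0,"dy":0,"dz":0,"wx":0,"wy":0,"wz":0,"fingers":0},{"dx":0,"dy":0,"dz":0,"wx":0,"wy":0,"wz":0,"fingers":0},{"dx":0.05,"dy":1,"dz":0.7,"wx":0,"wy":0,"wz":0,"fingers":0},{"dx":0.1,"dy":2,"dz":1.4,"wx":0,"wy":0,"wz":0,"fingers":0},{"dx":0.1,"dy":2.4,"dz":2,"wx":0,"wy":0,"wz":0,"fingers":0},{"dx":0.1,"dy":2.4,"dz":2.4,"wx":0,"wy":0,"wz":0,"fingers":0},{"dx":0,"dy":2,"dz":3,"wx":0,"wy":0,"wz":0,"fingers":0},{"dx":0,"dy":1,"dz":3,"wx":0,"wy":0,"wz":0,"fingers":0},{"dx":0,"dy":0,"dz":0,"wx":0,"wy":0,"wz":0,"fingers":0},{"dx":0,"dy":0,"dz":0,"wx":0,"wy":0,"wz":0,"fingers":0}]' 45; python3 st.py
python3 - <<'E'
from cell import *
import cv2
a=camera("top")["image"][150:300,240:400];b=camera("scene")["image"][170:310,210:370]
cv2.imwrite("pics/g5.png",cv2.hconcat([cv2.resize(a,(400,375),interpolation=cv2.INTER_CUBIC),cv2.resize(b,(400,375),interpolation=cv2.INTER_CUBIC)]))
E
```

```text
t: 35.12
tcp_pos: [0.4657, -0.0567, 0.1961]
orientation: [1.656, 1.605, -0.896]
force: [-0.0, -0.1, -1.1]
grip_width: 0.0853
gripper_force: 0.0
t 35.1167 q [-0.9106  0.7356  0.5753  2.2225  0.6806  0.8688 -1.0091] tcp [ 0.4657 -0.0567  0.1961] F [-0.0226 -0.106  -1.0948] gw 0.08533052732096201 gf 0.0
toolz [-0.0313 -0.8338 -0.5512] tooly [ 0.9994 -0.0339 -0.0054] grasp [ 0.4663 -0.0408  0.2066]
```

View pics/g5.png

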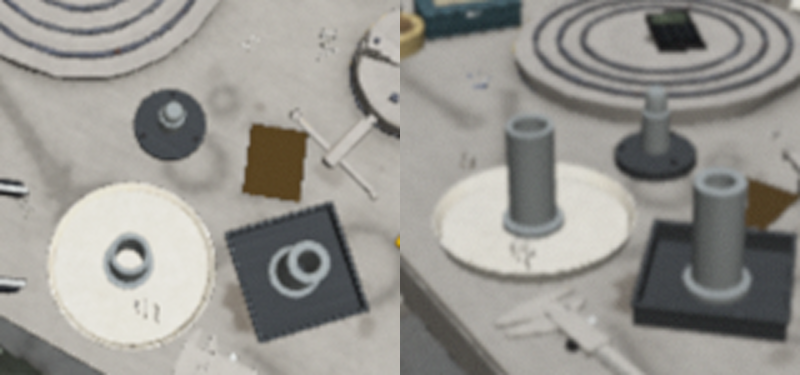

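Both bushes stand flange down: the one that went home is in the round tray (top crop 128,260) and the one that stopped is in the square tray (crop 300,265). The gripper is clear of both.

```bash
python3 -c "
from cell import *
print(sign_off())"
```

```text
the job is handed in; nothing more can be done
None
```

I gauged both bushes, placed each flange down and handed the job in at about 35 s of the 72 s allowed: the first stopped on the step and is in the square steel tray, the second went fully home and is in the round white tray.

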